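# Ballast the shaker's clamp arm, unhitch it and hold it up

### The arm

A 6-joint arm with a two-finger parallel gripper is mounted at the origin on the work surface. World frame = base frame: x ahead of the robot, y to its left, z up, the work surface at z = 0. Lengths are in m, angles in rad, forces in N, time in s.
With the tool pointing down it reaches from about 0.3 to 0.875 m from the base axis. Payload 6.4 kg.
Tool frame: the origin (TCP) lies at the very end of the fingers, on their centre line; the grasp point (between the pads) lies ctrl.pinch_z behind it (ctrl.pinch_z is the distance from the TCP to the grasp point, in m); y points along the fingers, z is the direction in which the jaws open and shut, and the axes are right-handed (so a half turn about y gives the same grasp; the last joint's range is limited). The gripper opens to 85 mm and grips with 20 to 120 N. Pads are 22 mm wide; open, the fingers measure 114 mm over their backs; the gripper's body (76 mm by 85 mm) begins 54 mm behind the grasp point. The pads swing forward as they close: fully open they stand 13 mm farther back than shut.
Start: joints at [1.127, 0.181, 1.607, -0, 1.354, -0.206], TCP at [0.135, 0.559, 0.231] pointing down, gripper open.
Joint ranges: [-2.99, 2.99], [-0.89, 2.07], [0.3, 2.58], [-1.14, 4.28], [0, 2.63], [-3.12, 3.12]. Speed limits (rad/s): [2.57, 2.57, 3.01, 3.14, 3.14, 3.14].

### API

Orientations are given as a unit quaternion [w, x, y, z].
In Python, from bench import ctrl gives the robot as it stands.
- The arm moves only by the shell command python3 -m pendant 'ROWS'. ROWS is JSON, one flat list of numbers, 7 for each row, row after row: the shift along the world's x, y, z in m, then the turn, a rotation vector about the world's x, y, z in degrees, then the finger opening in m, from 0 to 0.0854. In form: [tx, ty, tz, rx, ry, rz, hand, tx, ty, tz, rx, ry, rz, hand, ...]. A call has 1 to 12 rows; each row shifts and turns the commanded pose from where the row before left it; what a row does not reach is not made up. A row lasts 1/8 s, in which the tool goes at most 62.5 mm and 10.7 degrees, less where a joint would pass 70% of its speed; a pose out of reach is approached as far as the arm can. A call with a gripper value outside its range is refused whole. The fingers move at their own pace and stop on an object; the grip force is fixed at half the most. Time passes only in rows, so rows that do not move let the fingers close. It gives the time, the measured TCP pose, the force and the opening at its end, in the units of the state.
- ctrl.get_obs(): the state, without advancing time (a new reading comes with each control period).
- ctrl.camera(name): name is "side" or "top" or "wrist"; returns the picture (384x512x3 uint8, red, green, blue); there is no depth.
- ctrl.camera_info(name): a dict with "fx", "fy", "cx", "cy" (pixels), "k1" (the pictures are not rectified: a ray, as slopes to the right and down, at radius r is drawn at 1 + k1 r^2 times it, then the intrinsics apply), "origin" and "rotation" of the camera in the world; the wrist camera has in their place "tool_from_camera" (4x4, takes a point from camera to tool coordinates, whose origin is the TCP and whose axes are the tool frame's). Camera axes: x right, y down, z forward; pixel columns grow to the right and rows downward; lengths in m; the calibration is good to about 2 mm. A picture is of the moment at which its call begins: read the wrist's pose just before it. camera_info takes no time and is no camera call.
- ctrl.hand_in(): hands the job in, once; it reports no verdict.
Trained networks look in the newest picture that a camera, given by its name, has taken for a name from the list of things; names that differ only in an ending like _2 or _b are one class to them, and where a whole thing is asked for, a point or a joint stands for the part that bears it (a point fixed in the world has none). Each returns a list of dicts, best first, with "score" (0 to 1); they miss things now and then, are a little off and sometimes report something else, mostly with a low value. They report only what shows in the picture. A call takes as long as a camera call.
- ctrl.silhouettes(target, camera): "mask" (384x512 bool, what is visible of it) and "bbox" ([left, top, right, bottom] in pixels, round what is visible of it).
The state is a dict: "time_s": time; "q": joint angles; "dq": joint speeds; "joint_efforts": joint torques, N m; "eef_pos": TCP position; "eef_rot": TCP orientation; "wrist_force": force on the tool from outside, world axes, zero at the start; "torque": the same for the moment, N m; "opening": opening from 0.0 (shut) to 1.0 (fully open).
Only numpy, scipy, OpenCV 4.12 (cv2) and the standard library are available. Lean on these libraries where they do the work, as an engineer would, in place of code of your own. Each camera call takes 0.05 s, during which the arm holds its last target.

### The job

Pour all six steel balls from the scoop into the counterweight cup on the tail of the shaker's clamp arm, and stand the empty scoop upright on the bench again. Then pull the spring latch at the other end of the arm sideways (to the side where its bent plate hangs down), lift the arm off its ball to about 25 degrees and hold it there: finish while still holding it up by the latch knob, with the balls still in the cup. Do not knock over or shift the other things on the bench.

Things in the scene. Friction and masses are not known exactly. Their poses are not given: they have to be found in the camera images.
- shaker: fixed tube shaker: grey base plate 110 x 340 x 14 mm; origin on the bench under the clamp arm's hinge. Its x axis is along the hinge line, y runs along the clamp arm from hinge to hitch, z up. The plate spans y -140 to 200, x -55 to 55 mm. Two hinge cheeks 114 mm high at y = 0, a tube block 66 x 66 mm, 69 mm high, at y = 70 under the arm
- hitch_ball (a point): fixed: centre of the 24 mm ball under the arm's coupler, 88 mm above the bench, 150 mm along shaker y from the hinge; it stands on a post with a flat 36 mm collar
- clamp_hinge (a point): fixed point on the clamp arm's hinge line, 100 mm above the bench; axes as the shaker's
- clamp_arm (a joint): angle of the clamp arm (rad): 0 level with its coupler down over the ball; grows as the coupler end is raised; end stop at 0.75. The bar is 30 mm wide, 14 mm thick. It falls back to 0 when let go; raising it takes about 1.5 to 5 N at the latch knob
- latch (a joint): travel of the latch (m), 0 to 0.016. At 0 (home) its tooth hooks under the ball's collar and the arm cannot rise. It grows as the latch is pulled towards shaker -x, along the hinge line; the tooth is clear from 0.011 on. A spring pulls it home, about 3 N at first, 9 N at full travel. Once the arm is over 0.1 rad up the latch may spring home again
- latch_knob (a point): centre of the latch's black knob, a drum 28 mm in diameter and 26 mm long, its axis and flat end faces along shaker x (the pull direction). It moves with latch and arm. Arm down: 160 mm above the bench, 150 mm along shaker y from the hinge; next part below it is the latch slide, top at 123 mm. Pinched on its end faces it can turn between the fingers as the arm rises
- cup_mid (a point): middle of the inside of the round steel counterweight cup on the clamp arm's tail, 100 mm behind the hinge (shaker y = -100). Inside 92 mm wide at the mouth, 41 mm deep; outside 100 mm. Arm level: this point is 134 mm above the bench, the rim 153 mm, the cup's underside 107 mm
- scoop_center (a point): loose open-topped aluminium scoop holding the balls, 60 mm tall, 56 mm wide over its two flat upright side walls (3 mm thick). This point: 30 mm above its underside, midway between the side walls. Axes: +x to the spout, y across the width, z up. Pinch the side walls along y at x = 0, 35 to 42 mm above the underside. Empty about 0.16 kg
- scoop_lip (a point): middle of the scoop's pouring lip, 85 mm ahead (+x) of and 18 mm above point scoop_center in the scoop's axes. The scoop's floor is flat from x = -34 (back wall) to 31 mm, then slopes up at 40 degrees to this lip. The balls roll out when it is tipped spout-down by over 45 degrees; 70 degrees empties it
- ball0_center (a point): centre of a loose steel ball, 18 mm in diameter, about 24 g; one of six, at the start in the scoop
- ball1_center (a point): centre of a loose steel ball, 18 mm in diameter, about 24 g; one of six, at the start in the scoop
- ball2_center (a point): centre of a loose steel ball, 18 mm in diameter, about 24 g; one of six, at the start in the scoop
- ball3_center (a point): centre of a loose steel ball, 18 mm in diameter, about 24 g; one of six, at the start in the scoop
- ball4_center (a point): centre of a loose steel ball, 18 mm in diameter, about 24 g; one of six, at the start in the scoop
- ball5_center (a point): centre of a loose steel ball, 18 mm in diameter, about 24 g; one of six, at the start in the scoop
- reagent: loose amber bottle, 60 mm across, 130 mm tall, origin at the centre of its underside; bystander, leave alone
- pot: loose white jar with a lid, 56 mm across, 65 mm tall, origin at the centre of its underside; bystander, leave alone
- tipbox: loose box of pipette tips, 85 x 120 x 57 mm, origin at the centre of its underside; bystander, leave alone
- timer: loose flat white timer, 60 x 75 x 22 mm, origin at the centre of its underside; bystander, leave alone
- beaker: loose empty glass beaker, 70 mm across, 85 mm tall, origin at the centre of its underside; bystander, leave alone

How it is judged:
On the way, in this order (a step that is already met when the one before it is completed fails the run):
1. all six balls are in the counterweight cup while the scoop is still held in the fingers (distance between each of ball0_center, ball1_center, ball2_center, ball3_center, ball4_center, ball5_center and cup_mid below 0.047 m and contact force between the fingers and scoop above 0.5 N), for 0.1 s.
2. the scoop stands upright on the bench and is released (height (world z) of scoop_center below 0.036 m and angle between scoop_center's own z axis and vertical below 0.1 rad and contact force between the fingers and scoop below 0.2 N and distance between each of ball0_center, ball1_center, ball2_center, ball3_center, ball4_center, ball5_center and cup_mid below 0.047 m), for 0.2 s.
3. the latch is pulled out of its hook (11 mm or more) with the arm still down (value of joint latch above 0.0105 m and value of joint clamp_arm below 0.04 rad), for 0.1 s.
At the end, for the whole second after the job is handed in: the clamp arm is held still at 0.30 to 0.60 rad (17 to 34 degrees) by the fingers on the latch (at least 1.5 N), the six balls are in the counterweight cup, and the scoop stands upright on the bench (within 6 mm of its height and 0.1 rad), not touched by the fingers (all of step 2 and value of joint clamp_arm between 0.3 and 0.6 rad and velocity of joint clamp_arm between -0.1 and 0.1 rad/s and contact force between the fingers and latch above 1.5 N); the arm keeps its last pose, push and grip.
It fails at once if the reagent is shifted by more than 25 mm or tipped (distance of reagent from where it was at the start of the episode above 0.025 m or angle between reagent's own z axis and vertical above 0.4 rad).
It fails at once if the pot is shifted by more than 25 mm or tipped (distance of pot from where it was at the start of the episode above 0.025 m or angle between pot's own z axis and vertical above 0.4 rad).
It fails at once if the tipbox is shifted by more than 25 mm or tipped (distance of tipbox from where it was at the start of the episode above 0.025 m or angle between tipbox's own z axis and vertical above 0.4 rad).
It fails at once if the timer is shifted by more than 25 mm or tipped (distance of timer from where it was at the start of the episode above 0.025 m or angle between timer's own z axis and vertical above 0.4 rad).
It fails at once if the beaker is shifted by more than 25 mm or tipped (distance of beaker from where it was at the start of the episode above 0.025 m or angle between beaker's own z axis and vertical above 0.4 rad).
It also fails if it takes over 64 s, if anything falls off the work surface, if the arm or the gripper's body presses on something with over 40 N, if the wrist force passes 120 N, or if a joint passes its speed limit or range.

## Working session

There is one attempt and no reset: what is moved stays moved. The work goes in short steps, Python scripts to look and compute and a shell command to move; the robot and the scene stay as the last step left them, time stands still between calls to the robot, and variables do not carry over. Pictures are saved under pics/ and viewed, and the job is handed in when it is done.

```bash
ls; mkdir -p pics; python3 - <<'E'
from bench import ctrl
import cv2
o=ctrl.get_obs()
for k in o: print(k,o[k])
print(ctrl.pinch_z)
for c in ["side","top","wrist"]:
    im=ctrl.camera(c); cv2.imwrite(f"pics/{c}0.png",im[:,:,::-1]); print(c,ctrl.camera_info(c))
E
```

```text
pics
time_s 0.0
q [ 1.12664521e+00  1.81581453e-01  1.60799657e+00  5.39115757e-05
  1.35379356e+00 -2.06278770e-01]
dq [-1.49305449e-03  1.41577327e-04 -8.56332468e-06 -1.64576048e-03
 -5.85191048e-04  1.11571622e-03]
joint_efforts [ 9.93897265e-04 -4.44869971e+01 -3.51339054e+01 -2.14817169e-04
  9.34710726e-03  3.80826592e-06]
eef_pos [0.1352057  0.55831743 0.23036696]
eef_rot [-0.70152057  0.70270064 -0.08412508  0.0836879 ]
wrist_force [-0.53734671 -0.15210519 -0.06723613]
torque [-0.03742142 -0.02974904 -0.02115997]
opening 0.9968857282992015
0.0187
side {'fx': 370.4178660997359, 'fy': 370.4178660997359, 'cx': 256.6059531765882, 'cy': 186.39076626219392, 'k1': 0.017354676183074062, 'origin': array([ 0.40756185, -0.74154839,  0.83009069]), 'rotation': array([-0.40519246,  0.90663254, -0.10569071,  0.05163309])}
top {'fx': 392.82365172619757, 'fy': 392.82365172619757, 'cx': 253.79953249685155, 'cy': 190.63234296937003, 'k1': -0.011656613791281405, 'origin': array([0.47124442, 0.01611816, 1.37948146]), 'rotation': array([ 0.03333839, -0.70073789,  0.71195373, -0.03125456])}
wrist {'fx': 268.17342316324516, 'fy': 268.17342316324516, 'cx': 255.8868684818488, 'cy': 187.89842816951716, 'k1': -0.023067726004942668, 'tool_from_camera': array([[-9.23498355e-04,  9.54796389e-01,  2.97259151e-01,
        -7.55766452e-02],
       [ 6.77950597e-04, -2.97258612e-01,  9.54796763e-01,
        -1.42375666e-01],
       [ 9.99999344e-01,  1.08328026e-03, -3.72786943e-04,
         6.21241211e-04],
       [ 0.00000000e+00,  0.00000000e+00,  0.00000000e+00,
         1.00000000e+00]])}
```

View pics/side0.png

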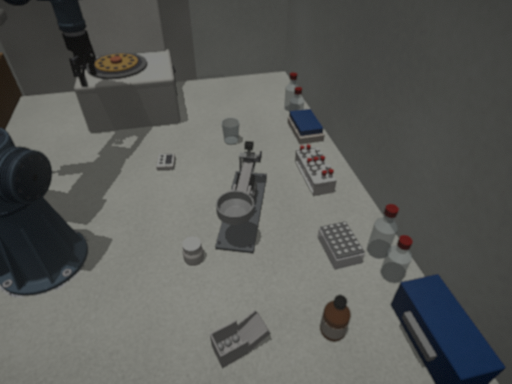

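View pics/top0.png

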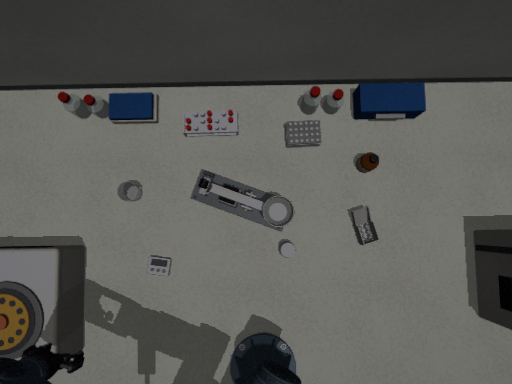

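View pics/wrist0.png

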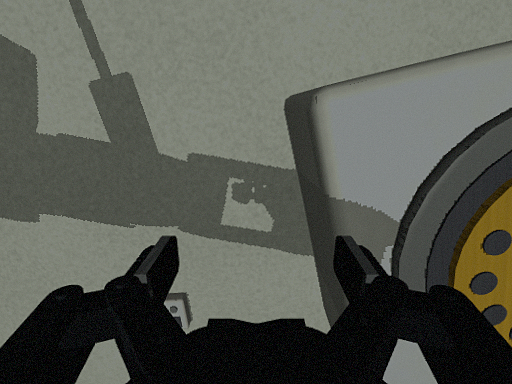

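The side picture shows the scoop near (240,338), the cup at (236,207) and the knob near (248,146). The top picture shows the scoop at (363,223), the cup at (277,210) and the knob at (205,183). Next I'll run the networks on both.

```bash
cat > h.py <<'E'
import numpy as np, cv2
from scipy.spatial.transform import Rotation as R
from bench import ctrl
def rq(q): return R.from_quat(np.r_[q[1:],q[0]])
def cam(name,obs=None):
    i=ctrl.camera_info(name)
    if name=="wrist":
        o=obs or ctrl.get_obs(); T=i["tool_from_camera"]
        Rt=rq(o["eef_rot"]).as_matrix()
        return i, Rt@T[:3,3]+o["eef_pos"], Rt@T[:3,:3]
    return i, np.array(i["origin"]), rq(i["rotation"]).as_matrix()
def proj(c,P):
    i,o,Rm=c; p=(np.atleast_2d(P)-o)@Rm
    s=p[:,:2]/p[:,2:]; r2=(s**2).sum(1,keepdims=True); s=s*(1+i["k1"]*r2)
    return s*[i["fx"],i["fy"]]+[i["cx"],i["cy"]]
def ray(c,px):
    i,o,Rm=c; d=(np.atleast_2d(px).astype(float)-[i["cx"],i["cy"]])/[i["fx"],i["fy"]]
    s=d.copy()
    for _ in range(10): s=d/(1+i["k1"]*(s**2).sum(1,keepdims=True))
    v=np.c_[s,np.ones(len(s))]@Rm.T
    return o, v/np.linalg.norm(v,axis=1,keepdims=True)
def atz(c,px,z):
    o,v=ray(c,px); return o+v*((z-o[2])/v[:,2:])
def tri(cs,pxs):
    A=np.zeros((3,3));b=np.zeros(3);L=[]
    for c,p in zip(cs,pxs):
        o,v=ray(c,p);v=v[0];M=np.eye(3)-np.outer(v,v);A+=M;b+=M@o;L.append((o,M))
    x=np.linalg.solve(A,b); return x,[np.linalg.norm(M@(x-o)) for o,M in L]
def shot(name,fn,scale=1,box=None):
    o=ctrl.get_obs(); im=ctrl.camera(name)
    v=im[:,:,::-1]
    if box: v=v[box[1]:box[3],box[0]:box[2]]
    v=cv2.resize(v,None,fx=scale,fy=scale,interpolation=cv2.INTER_CUBIC) if scale!=1 else v
    cv2.imwrite("pics/"+fn,v); return im,cam(name,o)
def tcp(o=None):
    o=o or ctrl.get_obs(); return o["eef_pos"],rq(o["eef_rot"]).as_matrix()
E
python3 - <<'E'
from h import *
for c in ["top","side"]:
    im,cc=shot(c,f"{c}1.png")
    for n in ["scoop_center","shaker","clamp_arm","latch","cup_mid","reagent","pot","tipbox","timer","beaker","ball0_center"]:
        for s in ctrl.silhouettes(n,c)[:2]:
            ys,xs=np.nonzero(s["mask"]); print(c,n,round(s["score"],2),s["bbox"],len(xs),xs.mean().round(1),ys.mean().round(1), atz(cc,[xs.mean(),ys.mean()],0.03)[0].round(3))
            if n in("scoop_center","shaker","latch","clamp_arm","cup_mid"): np.save(f"pics/{c}_{n}_{s['score']:.2f}.npy",s["mask"])
cv2.imwrite("pics/a.png",cv2.resize(cv2.imread("pics/top1.png")[150:260,180:390],None,fx=3.8,fy=3.8,interpolation=cv2.INTER_CUBIC))
cv2.imwrite("pics/b.png",cv2.resize(cv2.imread("pics/side1.png")[130:370,180:360],None,fx=2.5,fy=2.5,interpolation=cv2.INTER_CUBIC))
print(ctrl.get_obs()["time_s"])
E
```

```text
top scoop_center 0.76 [351.2, 207.5, 378.9, 244.2] 586 363.5 225.0 [ 0.471 -0.355  0.03 ]
top shaker 0.78 [192.7, 170.1, 294.8, 232.4] 3137 242.9 200.4 [0.562 0.057 0.03 ]
top clamp_arm 0.72 [200.6, 170.5, 290.5, 226.2] 1659 250.4 200.8 [0.56  0.032 0.03 ]
top latch 0.51 [200.7, 179.2, 210.8, 195.1] 152 203.6 185.3 [0.616 0.192 0.03 ]
top latch 0.42 [279.3, 241.0, 294.2, 256.9] 198 286.6 249.0 [ 0.394 -0.089  0.03 ]
top cup_mid 0.77 [194.6, 175.0, 295.3, 227.4] 1812 250.3 201.1 [0.559 0.032 0.03 ]
top reagent 0.61 [192.8, 170.8, 291.6, 230.4] 3066 242.5 200.1 [0.563 0.058 0.03 ]
top reagent 0.57 [356.9, 151.1, 377.6, 170.6] 365 367.0 162.0 [ 0.689 -0.375  0.03 ]
top pot 0.57 [279.9, 241.9, 294.3, 256.2] 196 286.4 249.2 [ 0.393 -0.089  0.03 ]
top tipbox 0.67 [283.6, 120.2, 320.8, 149.7] 862 302.7 133.1 [ 0.794 -0.155  0.03 ]
top tipbox 0.56 [191.2, 170.0, 295.5, 229.9] 3172 242.6 200.1 [0.563 0.058 0.03 ]
top timer 0.96 [148.7, 256.9, 172.8, 276.7] 405 158.7 265.3 [0.345 0.346 0.03 ]
top beaker 0.67 [116.5, 180.4, 143.5, 199.6] 425 128.2 191.3 [0.6   0.453 0.03 ]
side scoop_center 0.5
[... 297 characters left out ...]
.3 205.7 [0.556 0.052 0.03 ]
side latch 0.69 [238.8, 141.8, 256.8, 169.8] 202 246.4 152.4 [0.63  0.315 0.03 ]
side cup_mid 0.6 [214.0, 144.3, 263.2, 224.8] 1849 239.8 190.3 [0.566 0.121 0.03 ]
side cup_mid 0.28 [213.5, 140.2, 265.9, 254.7] 3661 241.4 204.6 [0.558 0.056 0.03 ]
side pot 0.57 [178.4, 236.3, 204.0, 264.5] 491 192.7 251.0 [ 0.393 -0.089  0.03 ]
side tipbox 0.88 [317.1, 223.5, 365.6, 271.7] 1492 340.1 245.1 [ 0.79 -0.16  0.03]
side timer 0.81 [156.9, 152.8, 174.5, 173.0] 276 165.0 162.5 [0.341 0.321 0.03 ]
side beaker 0.9 [219.7, 118.0, 238.3, 147.4] 446 230.6 130.3 [0.601 0.469 0.03 ]
side ball0_center 0.75 [210.4, 314.2, 269.7, 366.6] 1849 238.7 338.0 [ 0.466 -0.354  0.03 ]
1.35
```

View pics/a.png

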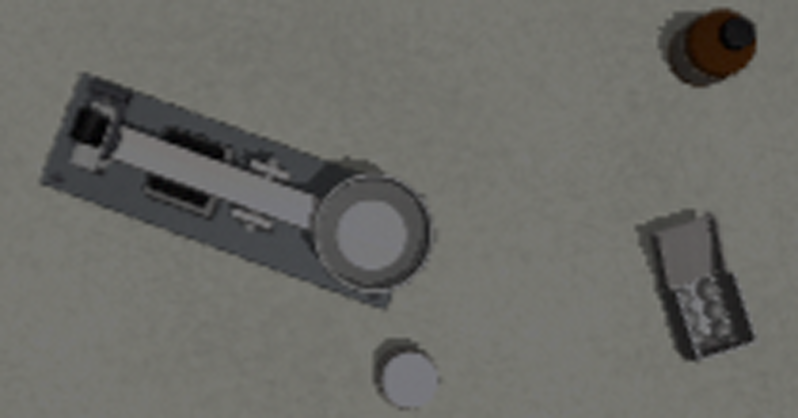

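View pics/b.png

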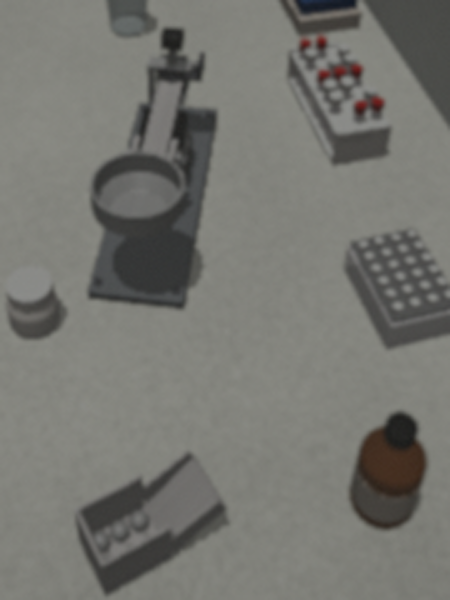

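The crops show the knob at top (204,183) and side (249,145), the cup rim centre at top (278,210.5) and side (236,202), and the scoop's spout pointing up and to the left in the top view. I'll triangulate these.

```bash
python3 - <<'E'
from h import *
T=cam("top");S=cam("side")
k,e=tri([T,S],[[204.2,183.4],[248.8,145.2]]);print("knob",k.round(4),e)
c,e=tri([T,S],[[277.9,210.5],[236,202]]);print("rim",c.round(4),e)
d=k-c;print("dist",np.linalg.norm(d[:2]),"yaw of shaker y",np.degrees(np.arctan2(d[1],d[0])))
# plate corners from top a.png
for p in [(82,73),(42,183),(388,307)]:
    print(atz(T,[[p[0]/3.8+180,p[1]/3.8+150]],0.014).round(4))
f=lambda p:[p[0]/3.8+180,p[1]/3.8+150]
for n,p,z in [("bL",(692,358),.06),("bR",(753,338),.06),("lipL",(640,225),.048),("lipR",(710,210),.048)]:
    print(n,atz(T,[f(p)],z).round(4))
o=ctrl.get_obs();print(rq(o["eef_rot"]).as_matrix().round(3))
E
```

```text
knob [0.6078 0.173  0.1637] [np.float64(5.636808024319896e-05), np.float64(5.636808024318305e-05)]
rim [ 0.5213 -0.0554  0.1549] [np.float64(0.001201114106780825), np.float64(0.001201114106781015)]
dist 0.24419115833558258 yaw of shaker y 69.25159410428584
[[0.6749 0.2013 0.014 ]]
[[0.5736 0.2384 0.014 ]]
[[ 0.4554 -0.0765  0.014 ]]
bL [[ 0.4072 -0.3389  0.06  ]]
bR [[ 0.4237 -0.3932  0.06  ]]
lipL [[ 0.5249 -0.3005  0.048 ]]
lipR [[ 0.5373 -0.3635  0.048 ]]
[[ 0.972 -0.     0.236]
 [-0.236 -0.     0.972]
 [-0.    -1.    -0.   ]]
```

Triangulated: scoop centre about (0.450, -0.356), yaw about 16°; shaker y axis at about 69.5°. I'll move towards the scoop by way of the latch, log joint data on the way to work out the kinematics, and look at the latch with the wrist camera.

```bash
python3 -m pendant '[0.04,-0.035,0.015,0,0,-8,0.0854,0.04,-0.035,0.015,0,0,-8,0.0854,0.04,-0.035,0.015,0,0,-8,0.0854,0.04,-0.035,0.015,0,0,-8,0.0854,0.04,-0.035,0.01,0,0,-8,0.0854,0.04,-0.035,0.01,0,0,-8,0.0854,0.04,-0.035,0.01,0,0,-8,0.0854,0.04,-0.035,0,0,0,-8,0.0854,0.03,-0.035,0,0,0,-8,0.0854,0,-0.03,0,0,0,-8,0.0854,0,0,0,0,0,0,0.0854]'
cat > log.py <<'E'
from h import *
import json
o=ctrl.get_obs(); d={k:(np.array(o[k]).tolist()) for k in o}
open("log.jsonl","a").write(json.dumps(d)+"\n")
p,Rm=tcp(o);print("t",o["time_s"],"q",np.round(o["q"],3),"p",p.round(4),"F",np.round(o["wrist_force"],1),"op",round(o["opening"],3)); print("y",Rm[:,1].round(3),"z",Rm[:,2].round(3))
E
python3 log.py
python3 - <<'E'
from h import *
shot("wrist","w1.png",1.4)
E
```

```text
time_s: 2.72
eef_pos: [0.4859, 0.2121, 0.3212]
eef_rot: [-0.483, 0.483, -0.516, 0.516]
wrist_force: [-0.7, 1.6, 0.4]
opening: 1.0
t 2.725 q [ 0.188  0.017  1.604 -0.     1.52   0.254] p [0.4859 0.2121 0.3212] F [-0.7  1.6  0.4] op 1.0
y [-0. -0. -1.] z [ 0.998 -0.067 -0.   ]
```

View pics/w1.png

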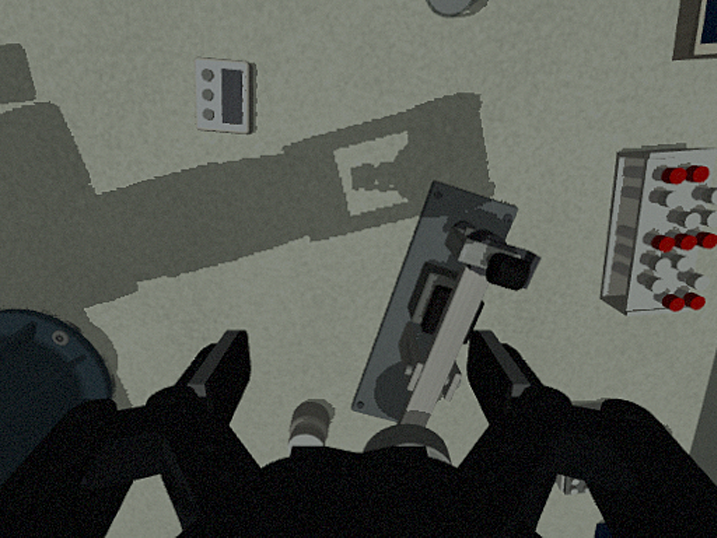

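The wrist picture shows the knob at (512,268) with the coupler beside it. I'll continue to a spot above the scoop.

```bash
python3 -m pendant '[-0.003,-0.056,0,0,0,-7,0.0854,-0.003,-0.056,0,0,0,-7,0.0854,-0.003,-0.056,0,0,0,-7,0.0854,-0.004,-0.057,0,0,0,-7,0.0854,-0.004,-0.057,0,0,0,-7,0.0854,-0.004,-0.057,-0.02,0,0,-7,0.0854,-0.004,-0.057,-0.02,0,0,-7,0.0854,-0.004,-0.057,-0.02,0,0,-7,0.0854,-0.004,-0.057,-0.02,0,0,-7,0.0854,-0.003,-0.058,-0.02,0,0,-7,0.0854,0,0,0,0,0,0,0.0854]'
python3 log.py
python3 - <<'E'
from h import *
im,c=shot("wrist","w2.png",1.4)
for s in ctrl.silhouettes("scoop_center","wrist")[:2]: print(s["score"],s["bbox"])
P=np.array([.45,-.356,.03]); a=np.radians(16.4);x=np.array([np.cos(a),np.sin(a),0]);y=np.array([-np.sin(a),np.cos(a),0]);z=np.array([0,0,1])
for q in [(85,28,18),(85,-28,18),(-37,28,30),(-37,-28,30),(-37,28,-30)]:
    print(q,proj(c,P+(q[0]*x+q[1]*y+q[2]*z)/1000).round(1)*1.4)
E
```

```text
time_s: 4.15
eef_pos: [0.4487, -0.3561, 0.2187]
eef_rot: [0.099, -0.101, 0.701, -0.699]
wrist_force: [-0.1, 1.6, 0.5]
opening: 0.998
t 4.15 q [-0.878  0.19   1.623 -0.     1.333  0.41 ] p [ 0.4487 -0.3561  0.2187] F [-0.1  1.6  0.5] op 0.998
y [-0.002  0.002 -1.   ] z [ 0.28  -0.96  -0.003]
0.62 [232.6, 95.5, 284.6, 201.9]
(85, 28, 18) [[323.82 133.14]]
(85, -28, 18) [[394.66 133.  ]]
(-37, 28, 30) [[326.62 283.36]]
(-37, -28, 30) [[392.14 283.22]]
(-37, 28, -30) [[331.52 262.5 ]]
```

View pics/w2.png

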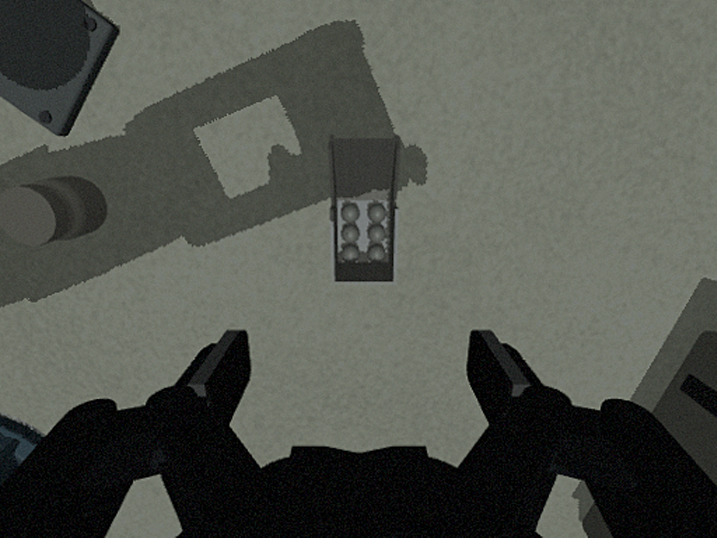

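The wrist picture shows the lip at (332–399,138), the back wall at (335–393,281) and the six balls. The scoop sits about 5 mm along tool +z from my estimate. I'll check its height with the side view before going down.

```bash
python3 - <<'E'
from h import *
W=cam("wrist");S=cam("side");T=cam("top")
f=lambda p:[p[0]/3.8+180,p[1]/3.8+150]
print("lip",tri([W,S],[[261.1,98.2],[262.4,323]]))
print("lip3",tri([W,S,T],[[261.1,98.2],[262.4,323],f((675,218))]))
b=[(83/2.5+180),(520/2.5+130)]
# back-wall far top corner: side b.png (80,518) ; wrist left corner (335,281)
print("backL",tri([W,S],[[335/1.4,281/1.4],[80/2.5+180,518/2.5+130]]))
print("backmid z.06",atz(W,[[364/1.4,280.5/1.4]],.06),"lipmid z.048",atz(W,[[261.1,98.2]],.048))
E
```

```text
lip (array([ 0.52865896, -0.33441947,  0.033148  ]), [np.float64(0.003107553667317201), np.float64(0.003107553667316957)])
lip3 (array([ 0.52945611, -0.33495819,  0.03451669]), [np.float64(0.0021991772012571104), np.float64(0.004057047890296314), np.float64(0.0018796936415044743)])
backL (array([ 0.40756892, -0.34519563,  0.04522802]), [np.float64(0.0017723760565604677), np.float64(0.0017723760565603061)])
backmid z.06 [[ 0.41896434 -0.36740554  0.06      ]] lipmid z.048 [[ 0.53130664 -0.33497136  0.048     ]]
```

Those heights come out about 14 mm lower than the text says. I'll look closer at the pixel picks before trusting either.

```bash
python3 - <<'E'
from h import *
im,c=shot("wrist","w3.png",7,(215,85,305,170+45))
im,c=shot("wrist","w3.png",6,(215,85,300,215-20))
im,c=shot("side","s3.png",7,(200,300,285,380))
W=cam("wrist");S=cam("side")
P=np.array([.4504,-.3608,.03]); a=np.radians(16.4);x=np.array([np.cos(a),np.sin(a),0]);y=np.array([-np.sin(a),np.cos(a),0]);z=np.array([0,0,1])
for q in [(85,28,18),(85,-28,18),(-37,28,30),(-37,-28,30),(-37,28,-30),(-37,-28,-30),(31,-28,-30)]:
    X=P+(q[0]*x+q[1]*y+q[2]*z)/1000
    print(q,((proj(W,X)-[215,85])*6).round(0),((proj(S,X)-[200,300])*7).round(0))
E
```

```text
(85, 28, 18) [[138.  83.]] [[415.  73.]]
(85, -28, 18) [[437.  84.]] [[505. 215.]]
(-37, 28, 30) [[144. 716.]] [[ 73. 233.]]
(-37, -28, 30) [[421. 717.]] [[153. 393.]]
(-37, 28, -30) [[159. 627.]] [[ 87. 323.]]
(-37, -28, -30) [[394. 627.]] [[163. 479.]]
(31, -28, -30) [[403. 340.]] [[355. 369.]]
```

View pics/w3.png

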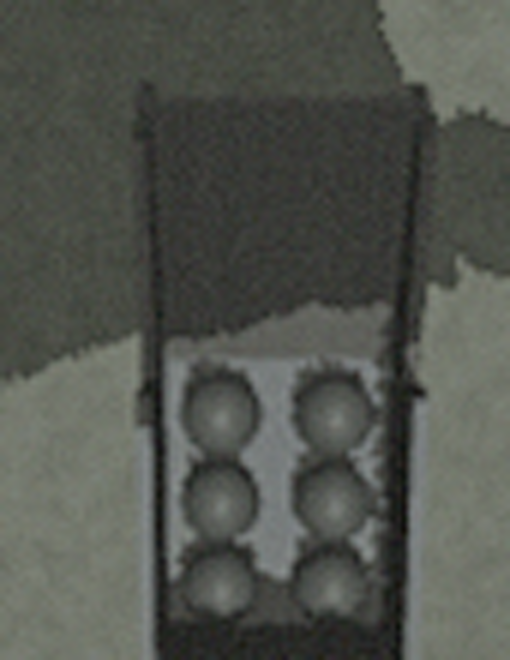

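View pics/s3.png

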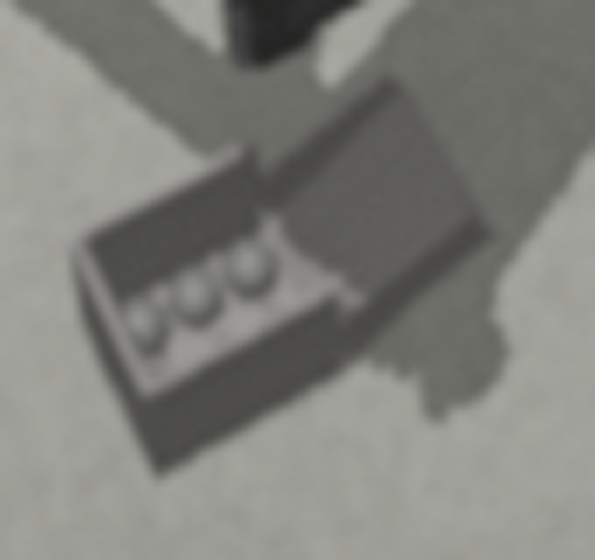

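With the updated pose the model corners land within a few pixels in both views: wrist lip (145,88)/(430,88), side back corners (80,240)/(150,395). So the scoop stands at the stated height and I had picked inner edges. Going down and gripping.

```bash
python3 -m pendant '[0.0005,-0.0025,-0.05,0,0,0,0.0854,0.0005,-0.0022,-0.05,0,0,0,0.0854,0,0,-0.05,0,0,0,0.0854,0,0,-0.03,0,0,0,0.0854,0,0,-0.021,0,0,0,0.0854,0,0,0,0,0,0,0.0854]'
python3 log.py; python3 - <<'E'
from h import *
shot("wrist","w4.png",1.4)
E
```

```text
time_s: 5.15
eef_pos: [0.4504, -0.3568, 0.0195]
eef_rot: [0.101, -0.102, 0.701, -0.699]
wrist_force: [-0.2, -0.3, -0.0]
opening: 0.999
t 5.15 q [-0.877  0.458  1.732  0.     0.955  0.406] p [ 0.4504 -0.3568  0.0195] F [-0.2 -0.3 -0. ] op 0.999
y [-0.002  0.002 -1.   ] z [ 0.284 -0.959 -0.002]
```

View pics/w4.png

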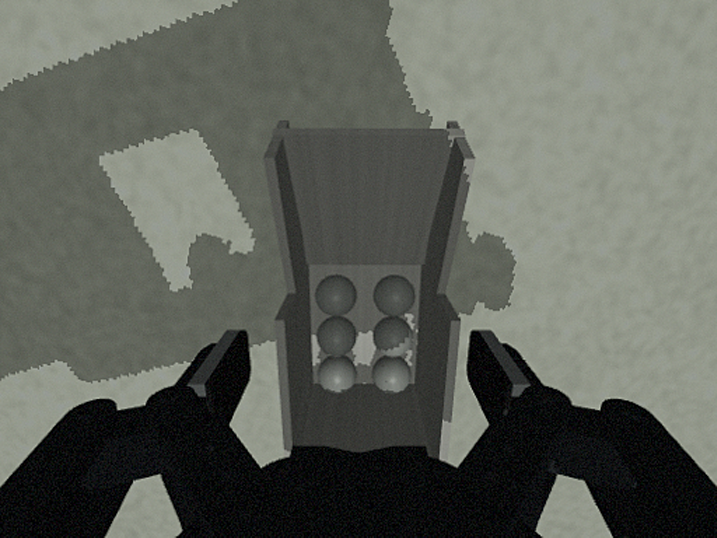

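The fingers straddle the scoop, with its centre at column 365 against 358 for the jaws, about 3 mm off. I'll nudge and close.

```bash
python3 -m pendant '[0.001,-0.0035,-0.002,0,0,0,0.0854,0,0,0,0,0,0,0.0854,0,0,0,0,0,0,0,0,0,0,0,0,0,0,0,0,0,0,0,0,0,0,0,0,0,0,0,0]'
python3 log.py; python3 -m pendant '[0,0,0.02,0,0,0,0,0,0,0.05,0,0,0,0,0,0,0.06,0,0,0,0,0,0,0.06,0,0,0,0,0,0,0.05,0,0,0,0,0,0,0,0,0,0,0]'; python3 log.py;  python3 - <<'E'
from h import *
shot("wrist","w5.png",1.4)
E
```

```text
time_s: 5.95
eef_pos: [0.4516, -0.3625, 0.0188]
eef_rot: [-0.101, 0.101, -0.7, 0.7]
wrist_force: [-0.1, 1.4, 5.2]
opening: 0.648
t 5.95 q [-0.881  0.465  1.722  0.     0.954  0.404] p [ 0.4516 -0.3625  0.0188] F [-0.1  1.4  5.2] op 0.648
y [ 0. -0. -1.] z [ 0.282 -0.959  0.   ]
time_s: 6.7
eef_pos: [0.4531, -0.3643, 0.2645]
eef_rot: [-0.103, 0.099, -0.697, 0.703]
wrist_force: [0.0, -0.3, -3.8]
opening: 0.651
t 6.7 q [-0.881  0.161  1.562 -0.     1.408  0.404] p [ 0.4531 -0.3643  0.2645] F [ 0.  -0.3 -3.8] op 0.651
y [ 0.007 -0.008 -1.   ] z [ 0.282 -0.959  0.01 ]
```

View pics/w5.png

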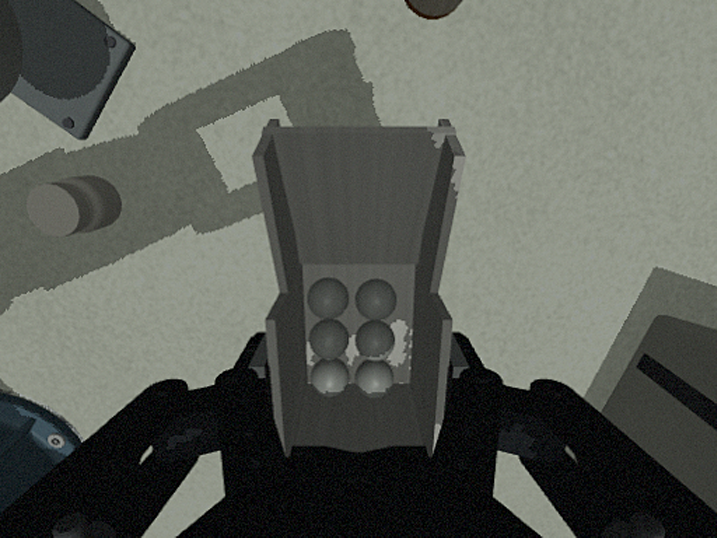

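The scoop is gripped and lifted with all six balls in view, opening 0.65. Now a kinematic fit from the log, so I can plan the pour.

```bash
cat > fk.py <<'E'
from h import *
import json
from scipy.optimize import least_squares
Rx=lambda a:R.from_rotvec([a,0,0]).as_matrix()
Ry=lambda a:R.from_rotvec([0,a,0]).as_matrix()
Rz=lambda a:R.from_rotvec([0,0,a]).as_matrix()
# p: a1,z1,L2,L3x(along forearm),L3e(perp),d(before q4), w(offset after q5 along y), wx, Lt
def fk(q,p,s4=1,s6=1):
    a1,z1,L2,L3,e3,d,wx,Lt=p
    A=Rz(q[0]); o=A@[a1,d,z1]
    B=A@Ry(q[1]); o=o+B@[0,0,L2]
    C=B@Ry(q[2]); o=o+C@[e3,0,L3]      # forearm along local z
    D=C@Rz(s4*q[3]); E=D@Ry(q[4]); o=o+E@[wx,0,0]   
    F=E@Rz(s6*q[5]); o=o+F@[0,0,Lt]
    # tool: y along F z ; at q6=0 jaw z along ?
    return o,F
def data():
    L=[json.loads(l) for l in open("log.jsonl")]
    L.append(dict(q=[1.12664521,.181581453,1.60799657,5.4e-5,1.35379356,-.20627877],eef_pos=[.1352057,.55831743,.23036696],eef_rot=[-0.70152057,0.70270064,-0.08412508,0.0836879]))
    return L
E
python3 - <<'E'
from fk import *
L=data()
for l in L:
    o,F=fk(l["q"],[0,.3,.4,.4,0,.1175,0,.2]); T=rq(l["eef_rot"]).as_matrix()
    print((F.T@T).round(2).tolist())
def res(p): return np.concatenate([fk(l["q"],p)[0]-l["eef_pos"] for l in L])
for s in range(3):
    r=least_squares(lambda p:np.r_[res(p),1e-4*(p-np.array([0,.3,.4,.4,0,.12,0,.2]))],[0,.3,.4,.4,0,.12,0,.2])
print(r.x.round(4),np.abs(res(r.x)).max())
E
```

```text
[[-0.0, 0.0, -1.0], [-1.0, 0.0, 0.0], [0.0, 1.0, 0.0]]
[[-0.0, -0.0, -1.0], [-1.0, 0.0, 0.0], [0.0, 1.0, -0.0]]
[[-0.0, 0.0, -1.0], [-1.0, 0.0, 0.0], [0.0, 1.0, 0.0]]
[[-0.0, -0.0, -1.0], [-1.0, 0.0, 0.0], [0.0, 1.0, -0.0]]
[[-0.0, 0.0, -1.0], [-1.0, 0.0, 0.0], [0.0, 1.0, 0.0]]
[[-0.0, 0.0, -1.0], [-1.0, -0.0, 0.0], [-0.0, 1.0, 0.0]]
[-0.      0.3134  0.4382  0.5145  0.0855  0.1178 -0.      0.3189] 7.893997278074494e-08
```

The fit is exact for tool-down poses. I'll tilt spout-up slightly (safe for the balls) to pin down the wrist parameters.

```bash
python3 -m pendant '[0,0.02,0.02,2.8,-9.6,0,0,0,0.02,0.02,2.8,-9.6,0,0,0,0,0,0,0,0,0]'; python3 log.py
python3 - <<'E'
from fk import *
L=data()
for s4 in (1,-1):
  for l in L[-2:-1]:
    o,F=fk(l["q"],[0,.3,.4,.4,0,.1175,0,.2],s4); T=rq(l["eef_rot"]).as_matrix()
    print(s4,(F.T@T).round(3).tolist())
def res(p,s4=1): return np.concatenate([fk(l["q"],p,s4)[0]-l["eef_pos"] for l in L])
for s4 in (1,-1):
  r=least_squares(lambda p:res(p,s4),[0,.3134,.4382,.5145,.0855,.1178,0,.3189],x_scale=.01,xtol=1e-14,ftol=1e-14,gtol=1e-14)
  print(s4,r.x.round(4),np.abs(res(r.x,s4)).max(),np.linalg.svd(r.jac)[1].round(5))
E
```

```text
time_s: 7.12
eef_pos: [0.4493, -0.3216, 0.2967]
eef_rot: [0.219, 0.023, 0.708, -0.671]
wrist_force: [-1.3, -1.0, -4.2]
opening: 0.644
t 7.125 q [-1.037 -0.043  1.751  0.345  1.359  0.191] p [ 0.4493 -0.3216  0.2967] F [-1.3 -1.  -4.2] op 0.644
y [ 0.327  0.097 -0.94 ] z [ 0.279 -0.96  -0.002]
1 [[-0.0, 0.0, -1.0], [-1.0, 0.0, 0.0], [0.0, 1.0, 0.0]]
-1 [[0.174, 0.072, -0.982], [-0.779, 0.62, -0.093], [0.603, 0.781, 0.164]]
1 [0.     0.3134 0.4382 0.5145 0.0855 0.1178 0.     0.3189] 1.519598810673095e-08 [5.25763 4.55989 2.64786 0.53245 0.45307 0.22364 0.11208 0.04636]
-1 [-0.5179 -0.1344  0.2008  0.498  -0.0806  0.1181 -0.541  -0.1968] 0.010801297874178994 [5.25763 4.55989 2.64786 0.53245 0.45307 0.22364 0.11208 0.04636]
```

The kinematics are now exact (spherical wrist, 1e-8 m). Next: refine the shaker pose and search for a pour yaw with good joint margins.

```bash
cat >> fk.py <<'E'
P0=[0,.3134,.4382,.5145,.0855,.1178,0,.3189]
M=np.array([[0,0,-1],[-1,0,0],[0,1,0.]])
LO=np.array([-2.99,-.89,.3,-1.14,0,-3.12]);HI=np.array([2.99,2.07,2.58,4.28,2.63,3.12])
P=least_squares(lambda p:np.concatenate([fk(l["q"],p)[0]-l["eef_pos"] for l in data()]),P0,x_scale=.01,xtol=1e-14,ftol=1e-14,gtol=1e-14).x
def ik(p,Rt,seed):
    def f(q):
        o,F=fk(q,P); return np.r_[(o-p)*5,R.from_matrix((F@M).T@Rt).as_rotvec()]
    r=least_squares(f,np.clip(seed,LO+1e-3,HI-1e-3),bounds=(LO,HI)); return r.x,np.linalg.norm(r.fun)
def scoopR(psi,th): # spout yaw psi, tipped spout down th (rad)
    return Rz(psi)@Ry(th)
def toolR(S): return np.c_[-S[:,0],-S[:,2],-S[:,1]]
CEN=np.array([0,-.0112,0]); LIP=np.array([-.085,-.0292,0]) # in tool coords
E
python3 - <<'E'
from fk import *
m=np.array([[0,.150],[0,-.1],[.055,.2],[-.055,.2],[-.055,-.14]])
w=np.array([[.6078,.173],[.5213,-.0554],[.6749,.2013],[.5736,.2384],[.4554,-.0765]])
def f(v):
    c,s=np.cos(v[2]),np.sin(v[2]); return ((m@np.array([[c,s],[-s,c]])+v[:2])-w).ravel()
r=least_squares(f,[.55,.04,-.35]);print(r.x.round(4),np.degrees(r.x[2]),(r.fun*1000).round(1))
v=r.x;c,s=np.cos(v[2]),np.sin(v[2]);cup=np.array([0,-.1])@np.array([[c,s],[-s,c]])+v[:2];kn=np.array([0,.15])@np.array([[c,s],[-s,c]])+v[:2];print("cup",cup,"knob",kn)
np.save("shaker.npy",r.x)
o=ctrl.get_obs();q0=np.array(o["q"])
rim=.153
for pd in range(-180,180,20):
    psi=np.radians(pd); best=None
    for seed in [q0,[-.1,.1,1.6,0.5,1.4,0],[-.1,.1,1.6,1,1.4,-2],[-.1,.1,1.6,1,1.4,2],[-.3,.1,1.9,-.5,1.4,2],[-.3,.1,1.9,.1,.2,-2],[-.3,.1,1.9,.1,.2,2]]:
        out=[];q=np.array(seed)
        for th,up in [(75,-.003),(55,.01),(35,.015),(0,.08)]:
            S=scoopR(psi,np.radians(th));T=toolR(S)
            h=np.array([np.cos(psi),np.sin(psi),0])
            lip=np.r_[cup,rim+up]-.012*h
            q,e=ik(lip-T@LIP,T,q); out.append((e,q))
        E=max(x[0] for x in out)
        mg=min(min((x[1]-LO).min(),(HI-x[1]).min()) for x in out)
        if E<1e-3 and (best is None or mg>best[0]): best=(mg,out)
    if best: print(pd,round(best[0],2),[x[1].round(2).tolist() for x in best[1]])
    else: print(pd,"none")
E
```

```text
[ 0.5552  0.0342 -0.3578] -20.50018862786435 [-0.1  1.7 -1.1 -4.   1.8  1.   0.1  2.4 -0.8 -1.1]
cup [ 0.52016929 -0.05943302] knob [0.6077219  0.17473474]
-180 none
-160 none
-140 none
-120 none
-100 none
-80 0.32 [[-0.68, 0.62, 1.56, 0.79, 2.04, 2.22], [-0.6, 0.4, 1.66, 0.65, 1.81, 2.28], [-0.48, 0.24, 1.74, 0.47, 1.56, 2.39], [-0.16, 0.05, 1.81, 0.0, 1.28, 2.8]]
-60 0.41 [[-0.57, 0.72, 1.38, 0.59, 2.22, 2.09], [-0.52, 0.49, 1.53, 0.46, 1.97, 2.09], [-0.44, 0.29, 1.68, 0.34, 1.68, 2.13], [-0.2, -0.03, 1.89, -0.0, 1.28, 2.42]]
-40 0.26 [[-0.46, 0.8, 1.25, 0.34, 2.37, 1.88], [-0.43, 0.56, 1.43, 0.25, 2.08, 1.85], [-0.39, 0.33, 1.63, 0.18, 1.77, 1.86], [-0.26, -0.09, 1.95, -0.0, 1.28, 2.01]]
-20 0.19 [[-0.34, 0.84, 1.17, 0.01, 2.44, 1.58], [-0.34, 0.59, 1.37, 0.01, 2.13, 1.58], [-0.34, 0.35, 1.61, 0.0, 1.8, 1.58], [-0.34, -0.13, 1.98, -0.0, 1.29, 1.58]]
0 0.22 [[-0.23, 0.85, 1.16, -0.34, 2.41, 1.26], [-0.25, 0.6, 1.37, -0.24, 2.11, 1.3], [-0.29, 0.35, 1.6, -0.17, 1.78, 1.29], [-0.42, -0.14, 1.99, -0.0, 1.29, 1.15]]
20 0.35 [[-0.12, 0.82, 1.21, -0.62, 2.28, 1.0], [-0.17, 0.57, 1.41, -0.47, 2.01, 1.04], [-0.25, 0.34, 1.62, -0.33, 1.7, 1.02], [-0.48, -0.11, 1.96, -0.0, 1.29, 0.74]]
40 0.3 [[-0.03, 0.75, 1.33, -0.84, 2.1, 0.84], [-0.1, 0.52, 1.49, -0.65, 1.85, 0.83], [-0.21, 0.3, 1.66, -0.47, 1.58, 0.76], [-0.52, -0.05, 1.91, -0.0, 1.28, 0.35]]
60 0.13 [[0.06, 0.66, 1.5, -1.01, 1.88, 0.75], [-0.04, 0.44, 1.61, -0.81, 1.65, 0.66], [-0.19, 0.26, 1.72, -0.58, 1.42, 0.5], [-0.54, 0.02, 1.84, -0.0, 1.28, -0.01]]
80 none
100 none
120 none
140 none
160 none
```

ψ≈16–20°, close to the present scoop yaw, gives a feasible inward tilt pour with no yaw turn needed. Moving level to just short of the cup for a check with the wrist camera.

```bash
python3 -m pendant '[-0.004,0.03,0,-1.9,6.4,0,0,-0.006,0.045,0,-1.9,6.4,0,0,-0.006,0.045,-0.01,-1.9,6.4,0,0,-0.006,0.045,-0.025,0,0,0,0,-0.005,0.04,-0.025,0,0,0,0,-0.003,0.028,-0.02,0,0,0,0,0,0,0,0,0,0,0]'; python3 log.py
python3 - <<'E'
from fk import *
im,c=shot("wrist","w6.png",1.4)
p,T=tcp()
print("lip",(p+T@LIP).round(4),"liptpx",proj(c,[p+T@LIP])*1.4)
cup=np.array([.5202,-.0594,.153]);a=np.linspace(0,6.28,9)[:-1]
print((proj(c,[cup+.05*np.array([np.cos(t),np.sin(t),0]) for t in a])*1.4).round())
E
```

```text
time_s: 8.0
eef_pos: [0.4195, -0.0869, 0.2151]
eef_rot: [0.099, -0.105, 0.7, -0.699]
wrist_force: [-0.1, -0.3, -4.0]
opening: 0.646
t 8.0 q [-0.48  -0.141  1.969 -0.004  1.32   0.802] p [ 0.4195 -0.0869  0.2151] F [-0.1 -0.3 -4. ] op 0.646
y [-0.007 -0.    -1.   ] z [ 0.285 -0.958 -0.002]
lip [ 0.5023 -0.0642  0.2454] liptpx [[365.86177934 112.40334343]]
[[395. -24.]
 [313. -15.]
 [266.  56.]
 [278. 137.]
 [336. 185.]
 [408. 177.]
 [458. 118.]
 [456.  34.]]
```

View pics/w6.png

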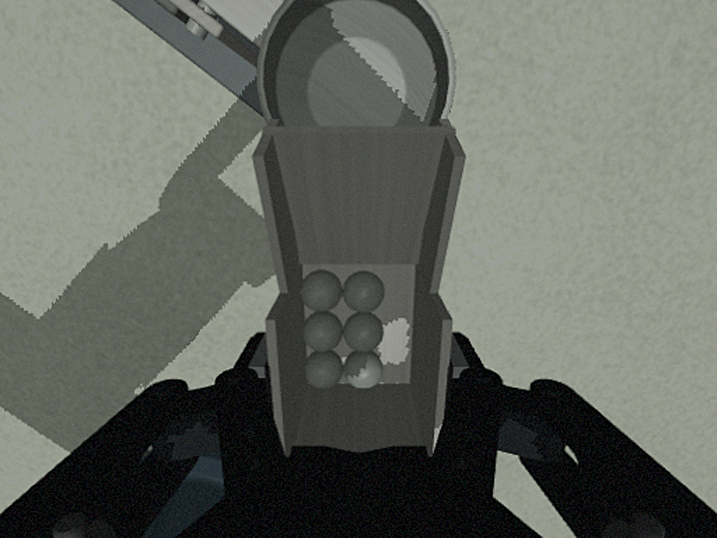

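The wrist picture shows the cup rim directly ahead of the lip (outer edges at columns 259 and 455, lip centred at 357), so lateral alignment is good. I'll zoom in to fit the rim.

```bash
python3 - <<'E'
from fk import *
im,c=shot("wrist","w7.png",4.5,(170,0,345,130))
E
```

```text
(no output)
```

View pics/w7.png

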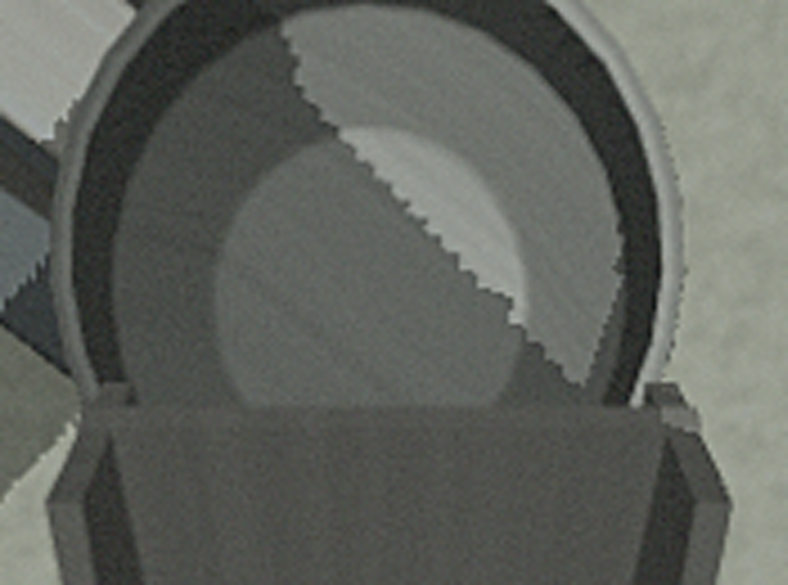

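```bash
python3 - <<'E'
from fk import *
c=cam("wrist");p,T=tcp()
u=np.array([(52,240),(90,400),(75,130),(140,15),(682,240),(665,135),(555,0)])/4.5+[170,0]
for z in (.153,.148,.158):
    X=atz(c,u,z)[:,:2]
    r=least_squares(lambda v:np.hypot(*(X-v[:2]).T)-v[2],[.52,-.06,.05]);print(z,r.x.round(4),(r.fun*1000).round(1))
lip=np.array([[115,405],[665,405],[390,405]])/4.5+[170,0]
o,v=ray(c,lip)
for y in (-.0292,-.024,-.034):
    X=[(T.T@(o+vv*0-p)) for vv in v]; d=(v@T); oo=T.T@(o-p)
    print(y,[(oo+dd*((y-oo[1])/dd[1])).round(4).tolist() for dd in d])
E
```

```text
0.153 [ 0.5214 -0.0566  0.0491] [ 0.4 -0.8  0.2  0.6  0.4  0.8 -1.5]
0.148 [ 0.522  -0.0564  0.0503] [ 0.4 -0.8  0.2  0.6  0.4  0.8 -1.6]
0.158 [ 0.5208 -0.0569  0.0479] [ 0.4 -0.8  0.2  0.6  0.3  0.8 -1.5]
-0.0292 [[-0.0821, -0.0292, -0.0243], [-0.0822, -0.0292, 0.0244], [-0.0821, -0.0292, 0.0]]
-0.024 [[-0.0824, -0.024, -0.0254], [-0.0824, -0.024, 0.0255], [-0.0824, -0.024, 0.0]]
-0.034 [[-0.0819, -0.034, -0.0233], [-0.0819, -0.034, 0.0233], [-0.0819, -0.034, 0.0]]
```

The rim fit gives the cup at (0.5215, -0.056, 0.153), agreeing with the triangulation; the lip in tool coordinates is about (-0.082, -0.029, 0). Now working out the pour increments.

```bash
sed -i 's/LIP=np.array.*/LIP=np.array([-.082,-.0292,0])/' fk.py; python3 - <<'E'
from fk import *
o=ctrl.get_obs();p,T=tcp(o);cup=np.array([.5215,-.056,.153])
h=-T[:,0];psi=np.arctan2(h[1],h[0]);h=np.array([np.cos(psi),np.sin(psi),0]);print(np.degrees(psi))
q=np.array(o["q"]);prev=p
W=[(7,-.012,.085),(14,-.013,.075),(21,-.014,.06),(28,-.015,.045),(35,-.016,.03),(40,-.017,.012)]+[(t,-.018,u) for t,u in [(44,.006),(47,.004),(50,.003),(53,.002),(56,.001),(59,0),(62,-.001),(66,-.002),(70,-.003),(74,-.004),(78,-.004)]]
for th,al,up in W:
    Rt=toolR(scoopR(psi,np.radians(th)));t=cup+al*h+[0,0,up]-Rt@LIP
    qn,e=ik(t,Rt,q);print(th,((t-prev)*1000).round(1),t.round(3),round(e,5),qn.round(2),"maxdq/s",np.abs((qn-q)*8).max().round(2));prev=t;q=qn
E
```

```text
16.463747858254443
7 [7.1 6.  1.4] [ 0.429 -0.083  0.219] 0.0 [-0.41 -0.04  1.87 -0.08  1.4   0.89] maxdq/s 0.8
14 [-2.6 -0.8  0.5] [ 0.426 -0.084  0.22 ] 0.0 [-0.36  0.04  1.81 -0.15  1.49  0.95] maxdq/s 0.71
21 [-1.3 -0.4 -4.4] [ 0.425 -0.085  0.215] 0.0 [-0.32  0.13  1.74 -0.21  1.57  1.  ] maxdq/s 0.73
28 [-0.1 -0.  -4.4] [ 0.425 -0.085  0.211] 0.0 [-0.28  0.23  1.67 -0.26  1.66  1.03] maxdq/s 0.75
35 [ 1.1  0.3 -4.6] [ 0.426 -0.084  0.206] 0.0 [-0.25  0.32  1.61 -0.3   1.74  1.06] maxdq/s 0.77
40 [  1.3   0.4 -10.8] [ 0.427 -0.084  0.195] 0.0 [-0.23  0.4   1.57 -0.33  1.79  1.08] maxdq/s 0.62
44 [ 1.3  0.4 -0.4] [ 0.428 -0.084  0.195] 0.0 [-0.22  0.45  1.53 -0.36  1.85  1.09] maxdq/s 0.43
47 [1.9 0.6 2.1] [ 0.43  -0.083  0.197] 0.0 [-0.21  0.49  1.49 -0.37  1.89  1.1 ] maxdq/s 0.36
50 [2.1 0.6 3. ] [ 0.432 -0.082  0.2  ] 0.0 [-0.2   0.53  1.46 -0.39  1.94  1.1 ] maxdq/s 0.37
53 [2.3 0.7 2.9] [ 0.435 -0.082  0.203] 0.0 [-0.19  0.56  1.43 -0.41  1.98  1.1 ] maxdq/s 0.37
56 [2.5 0.7 2.7] [ 0.437 -0.081  0.206] 0.0 [-0.18  0.6   1.4  -0.43  2.03  1.1 ] maxdq/s 0.36
59 [2.7 0.8 2.6] [ 0.44  -0.08   0.208] 0.0 [-0.17  0.64  1.37 -0.45  2.07  1.09] maxdq/s 0.36
62 [2.9 0.8 2.4] [ 0.443 -0.079  0.211] 0.0 [-0.17  0.67  1.34 -0.47  2.12  1.09] maxdq/s 0.35
66 [4.1 1.2 3.3] [ 0.447 -0.078  0.214] 0.0 [-0.16  0.72  1.3  -0.5   2.18  1.08] maxdq/s 0.47
70 [4.4 1.3 3. ] [ 0.451 -0.077  0.217] 0.0 [-0.15  0.77  1.26 -0.53  2.23  1.07] maxdq/s 0.46
74 [4.6 1.4 2.7] [ 0.456 -0.075  0.22 ] 0.0 [-0.14  0.81  1.22 -0.56  2.29  1.05] maxdq/s 0.45
78 [4.9 1.4 3.4] [ 0.46  -0.074  0.223] 0.0 [-0.14  0.86  1.19 -0.6   2.34  1.03] maxdq/s 0.44
```

```bash
python3 -m pendant '[0.0071,0.006,0.0014,-1.98,6.71,0,0,-0.0026,-0.0008,0.0005,-1.98,6.71,0,0,-0.0013,-0.0004,-0.0044,-1.98,6.71,0,0,-0.0001,0,-0.0044,-1.98,6.71,0,0,0.0011,0.0003,-0.0046,-1.98,6.71,0,0,0,0,0,0,0,0,0]'; python3 log.py
python3 - <<'E'
from fk import *
shot("wrist","w8.png",1.4);shot("side","s8.png",5,(190,130,330,250))
p,T=tcp();print("lip",(p+T@LIP).round(4),"tilt",np.degrees(np.arccos(-T[2,1])))
E
```

```text
time_s: 8.85
eef_pos: [0.4267, -0.0848, 0.2046]
eef_rot: [0.115, 0.308, -0.636, 0.698]
wrist_force: [-0.7, -0.6, -3.5]
opening: 0.65
t 8.85 q [-0.25   0.328  1.606 -0.304  1.743  1.064] p [ 0.4267 -0.0848  0.2046] F [-0.7 -0.6 -3.5] op 0.65
y [-0.552 -0.164 -0.818] z [ 0.283 -0.959  0.001]
lip [ 0.5069 -0.0612  0.1836] tilt 34.896293871583886
```

View pics/w8.png

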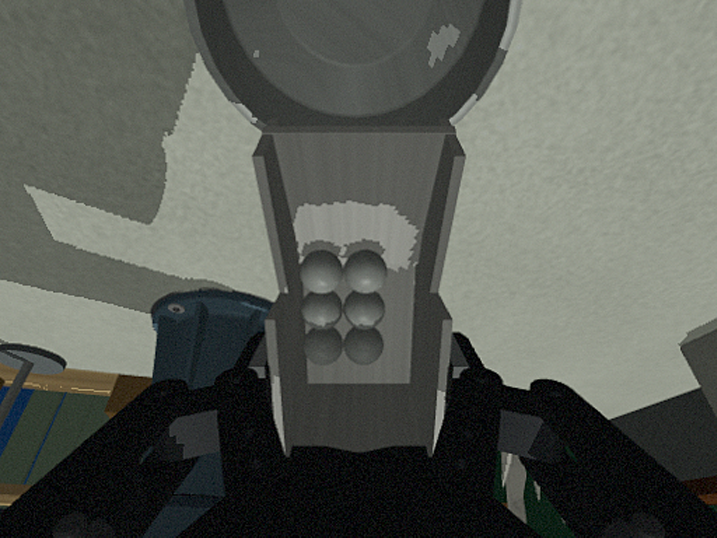

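View pics/s8.png

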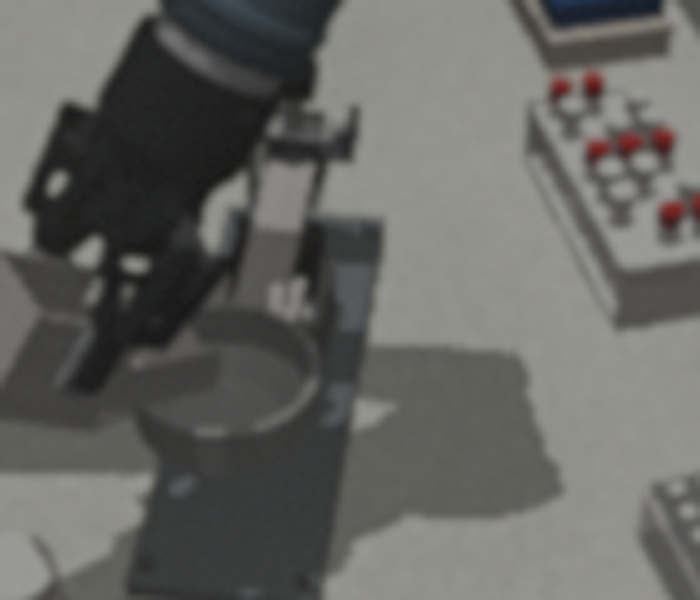

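The wrist picture shows the lip over the cup's mouth (rim symmetric about column 357), and in the side view the lip is inside the rim. Pouring slowly.

```bash
python3 -m pendant '[0.0013,0.0004,-0.0095,-1.42,4.8,0,0,0.0013,0.0004,-0.0004,-1.13,3.84,0,0,0.0019,0.0006,0.0021,-0.85,2.88,0,0,0.0021,0.0006,0.003,-0.85,2.88,0,0,0.0023,0.0007,0.0029,-0.85,2.88,0,0,0.0025,0.0007,0.0027,-0.85,2.88,0,0,0.0027,0.0008,0.0026,-0.85,2.88,0,0,0.0029,0.0008,0.0024,-0.85,2.88,0,0,0.0041,0.0012,0.0033,-1.13,3.84,0,0,0.0044,0.0013,0.003,-1.13,3.84,0,0,0.0046,0.0014,0.0027,-1.13,3.84,0,0,0.0049,0.0014,0.0034,-1.13,3.84,0,0]'; python3 log.py
python3 -m pendant '[0,0,0,0,0,0,0,0,0,0,0,0,0,0]'
python3 - <<'E'
from fk import *
shot("wrist","w9.png",1.4);shot("side","s9.png",5,(190,130,330,250))
p,T=tcp();print("lip",(p+T@LIP).round(4),"tilt",np.degrees(np.arccos(-T[2,1])))
E
```

```text
time_s: 10.45
eef_pos: [0.4613, -0.0749, 0.2267]
eef_rot: [0.361, 0.518, -0.48, 0.609]
wrist_force: [0.7, 1.3, -2.1]
opening: 0.649
t 10.45 q [-0.138  0.853  1.184 -0.601  2.347  1.03 ] p [ 0.4613 -0.0749  0.2267] F [ 0.7  1.3 -2.1] op 0.649
y [-0.937 -0.278 -0.21 ] z [ 0.283 -0.959  0.002]
time_s: 10.7
eef_pos: [0.4608, -0.0745, 0.2259]
eef_rot: [0.361, 0.518, -0.48, 0.609]
wrist_force: [0.3, 0.1, -1.1]
opening: 0.652
lip [ 0.5047 -0.0614  0.1519] tilt 77.86161403682958
```

View pics/w9.png

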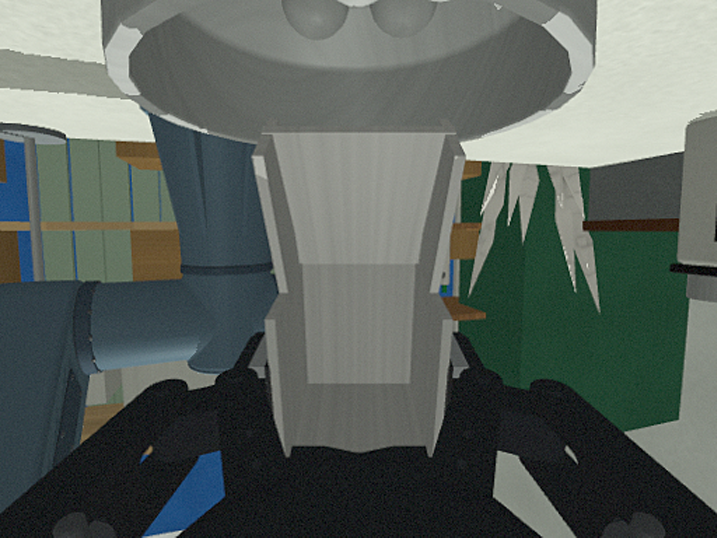

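View pics/s9.png

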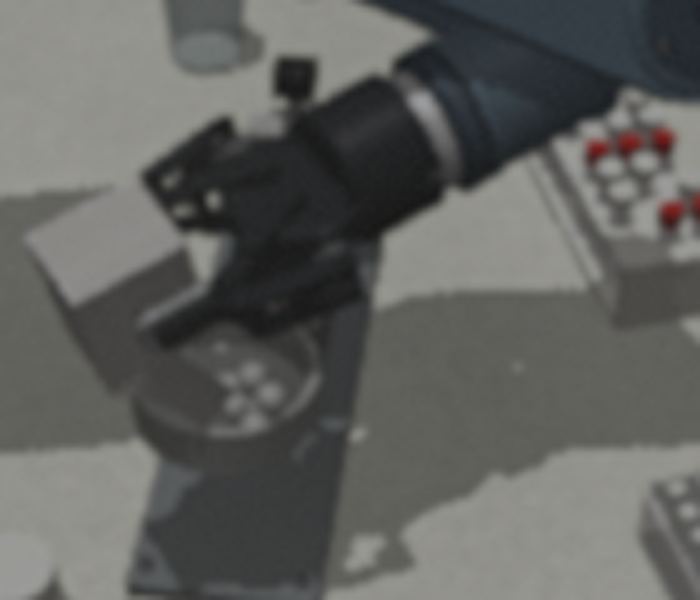

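The scoop is empty in the wrist picture, and the side view shows the balls clustered in the cup. Lifting, levelling and returning to where the scoop stood.

```bash
python3 -m pendant '[-0.003,-0.001,0.02,2.2,-7.48,0,0,-0.003,-0.001,0.02,2.2,-7.48,0,0,-0.003,-0.001,0.02,2.2,-7.48,0,0,-0.002,-0.025,0.01,2.2,-7.48,0,0,0,-0.035,0,2.2,-7.48,0,0,0,-0.035,0,2.2,-7.48,0,0,0,-0.035,0,2.2,-7.48,0,0,0,-0.035,0,2.2,-7.48,0,0,0,-0.035,0,2.2,-7.48,0,0,0,-0.035,0,2.2,-7.48,0,0,0,-0.035,0,0,0,0,0,0,0,0,0,0,0,0]'; python3 log.py
python3 - <<'E'
from fk import *
shot("wrist","w10.png",1.4);shot("side","s10.png",5,(190,130,330,250)); shot("top","t10.png",6,(230,170,340,260))
print(ctrl.get_obs()["time_s"])
E
```

```text
time_s: 12.3
eef_pos: [0.4482, -0.3491, 0.2956]
eef_rot: [-0.099, 0.1, -0.699, 0.701]
wrist_force: [0.7, 0.5, -2.3]
opening: 0.649
t 12.3 q [-0.869  0.117  1.549 -0.003  1.473  0.421] p [ 0.4482 -0.3491  0.2956] F [ 0.7  0.5 -2.3] op 0.649
y [-0.    -0.004 -1.   ] z [ 0.278 -0.961  0.004]
12.45
```

View pics/s10.png

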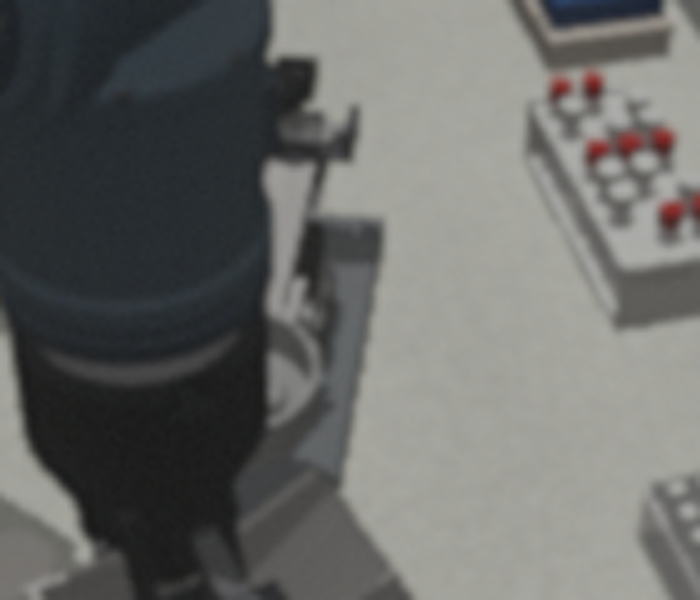

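View pics/w10.png

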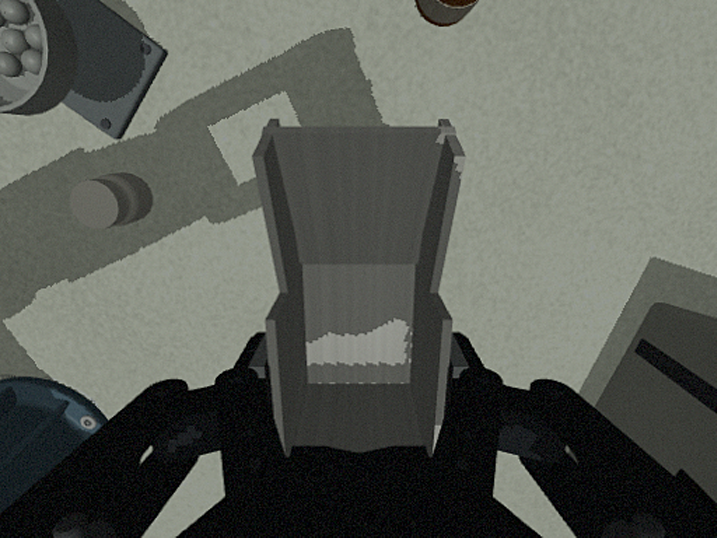

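View pics/t10.png

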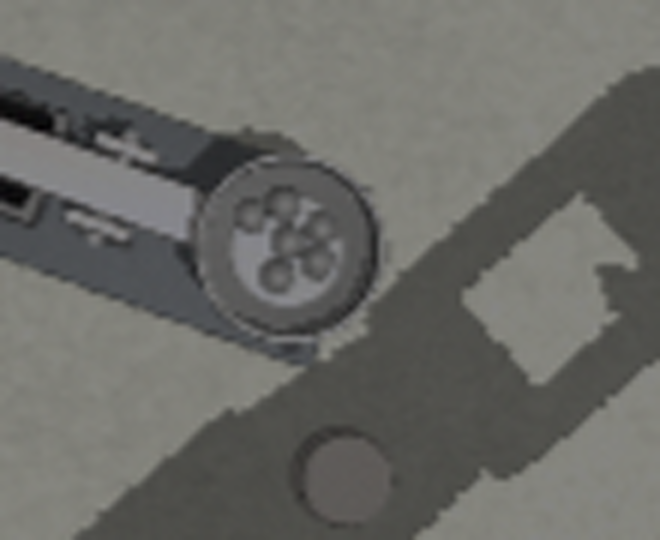

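The top view shows six balls in the cup, and the scoop is empty in the hand. Lowering it to the bench.

```bash
python3 -m pendant '[0.001,-0.005,-0.06,0,0,0,0,0.001,-0.005,-0.06,0,0,0,0,0,0,-0.06,0,0,0,0,0,0,-0.055,0,0,0,0,0,0,-0.03,0,0,0,0,0,0,-0.008,0,0,0,0,0,0,0,0,0,0,0]'; python3 log.py
```

```text
time_s: 13.32
eef_pos: [0.4523, -0.3566, 0.0227]
eef_rot: [-0.101, 0.101, -0.699, 0.701]
wrist_force: [0.3, -0.5, -2.1]
opening: 0.647
t 13.325 q [-0.872  0.453  1.731 -0.003  0.956  0.413] p [ 0.4523 -0.3566  0.0227] F [ 0.3 -0.5 -2.1] op 0.647
y [-0.    -0.003 -1.   ] z [ 0.283 -0.959  0.003]
```

```bash
python3 -m pendant '[0,0,-0.003,0,0,0,0,0,0,-0.001,0,0,0,0,0,0,0,0,0,0,0]'; python3 log.py
```

```text
time_s: 13.7
eef_pos: [0.4521, -0.3575, 0.0189]
eef_rot: [-0.101, 0.101, -0.699, 0.701]
wrist_force: [0.6, 0.1, 0.3]
opening: 0.651
t 13.7 q [-0.874  0.459  1.732 -0.003  0.948  0.413] p [ 0.4521 -0.3575  0.0189] F [0.6 0.1 0.3] op 0.651
y [ 0.    -0.004 -1.   ] z [ 0.282 -0.96   0.004]
```

The weight is off the wrist, so the scoop is on the bench. Opening and lifting away.

```bash
python3 -m pendant '[0,0,0,0,0,0,0.0854,0,0,0,0,0,0,0.0854,0,0,0,0,0,0,0.0854,0,0,0,0,0,0,0.0854]'; python3 log.py; python3 -m pendant '[0,0,0.03,0,0,0,0.0854,0,0,0.05,0,0,0,0.0854,0,0,0.06,0,0,0,0.0854,0,0,0.06,0,0,0,0.0854,0,0.03,0.04,0,0,0,0.0854,0,0,0,0,0,0,0.0854]'; python3 log.py
python3 - <<'E'
from fk import *
shot("wrist","w11.png",1.4);shot("side","s11.png",3.2,(190,130,430,310)); shot("side","s11b.png",6,(200,290,300,384))
E
```

```text
time_s: 14.2
eef_pos: [0.4516, -0.357, 0.018]
eef_rot: [-0.1, 0.101, -0.699, 0.701]
wrist_force: [-0.3, -0.0, 0.1]
opening: 1.002
t 14.2 q [-0.874  0.46   1.732 -0.003  0.947  0.413] p [ 0.4516 -0.357   0.018 ] F [-0.3 -0.   0.1] op 1.002
y [-0.001 -0.003 -1.   ] z [ 0.282 -0.96   0.002]
time_s: 14.95
eef_pos: [0.4533, -0.3271, 0.2624]
eef_rot: [-0.102, 0.1, -0.697, 0.703]
wrist_force: [0.7, -0.4, -0.1]
opening: 1.0
t 14.95 q [-0.836  0.114  1.619 -0.002  1.399  0.448] p [ 0.4533 -0.3271  0.2624] F [ 0.7 -0.4 -0.1] op 1.0
y [ 0.005 -0.008 -1.   ] z [ 0.283 -0.959  0.009]
```

View pics/w11.png

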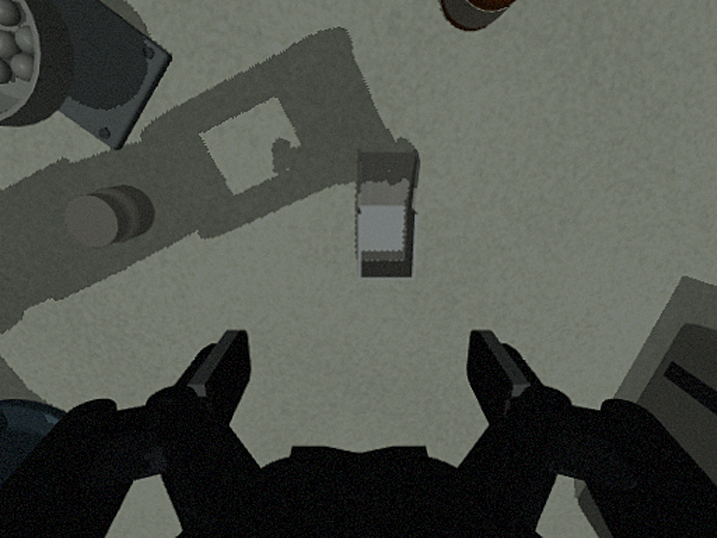

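View pics/s11b.png

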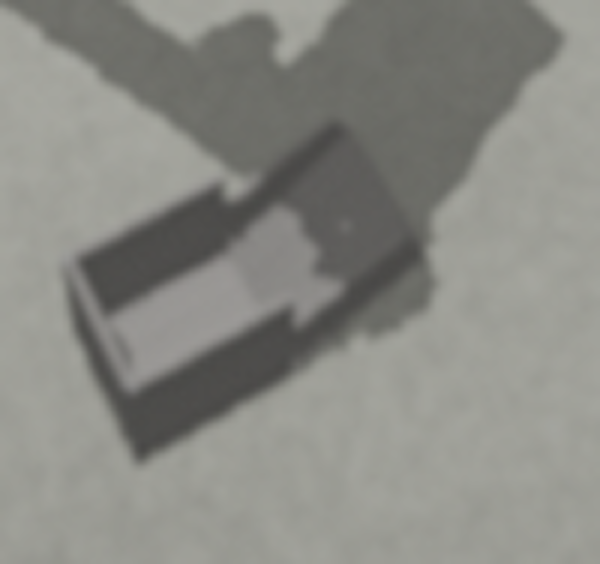

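The scoop stands upright, empty, at about its old place; the picture shows its floor clear. Now moving above the knob with the jaw axis along shaker x.

```bash
python3 -m pendant '[0.0154,0.05,0.005,0,0,5.3,0.0854,0.0154,0.05,0.005,0,0,5.3,0.0854,0.0154,0.05,0.005,0,0,5.3,0.0854,0.0154,0.05,0.005,0,0,5.3,0.0854,0.0154,0.05,0,0,0,5.3,0.0854,0.0154,0.05,0,0,0,5.3,0.0854,0.0154,0.05,0,0,0,5.3,0.0854,0.0154,0.05,0,0,0,5.3,0.0854,0.0154,0.05,0,0,0,5.3,0.0854,0.0154,0.05,0,0,0,5.3,0.0854,0,0,0,0,0,0,0.0854]'; python3 log.py
python3 - <<'E'
from fk import *
im,c=shot("wrist","w12.png",1.4); shot("wrist","w12b.png",5,(190,60,330,180)); shot("side","s12.png",8,(215,120,285,190))
print((proj(c,[[.6077,.1747,.16]])*1.4).round())
E
```

```text
time_s: 16.48
eef_pos: [0.6052, 0.1759, 0.2747]
eef_rot: [-0.403, 0.405, -0.581, 0.581]
wrist_force: [-0.2, -0.4, -0.9]
opening: 0.996
t 16.475 q [ 0.096  0.273  1.408 -0.002  1.463  0.452] p [0.6052 0.1759 0.2747] F [-0.2 -0.4 -0.9] op 0.996
y [-0.003 -0.002 -1.   ] z [ 0.937 -0.348 -0.002]
[[362. 258.]]
```

View pics/w12.png

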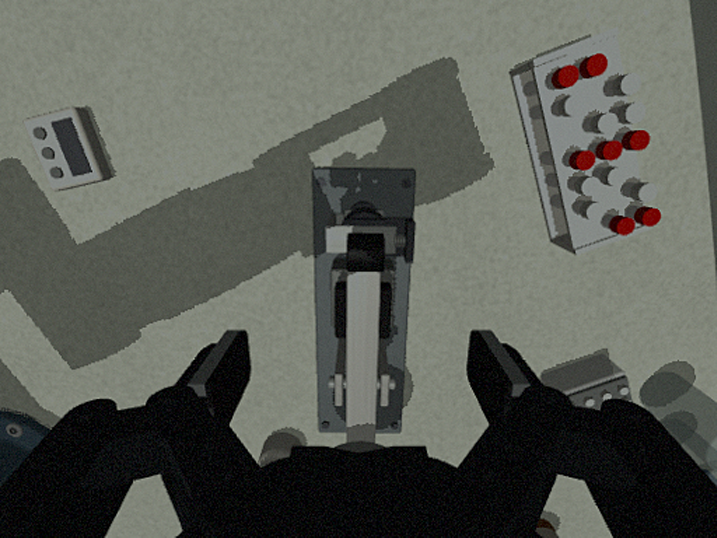

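View pics/w12b.png

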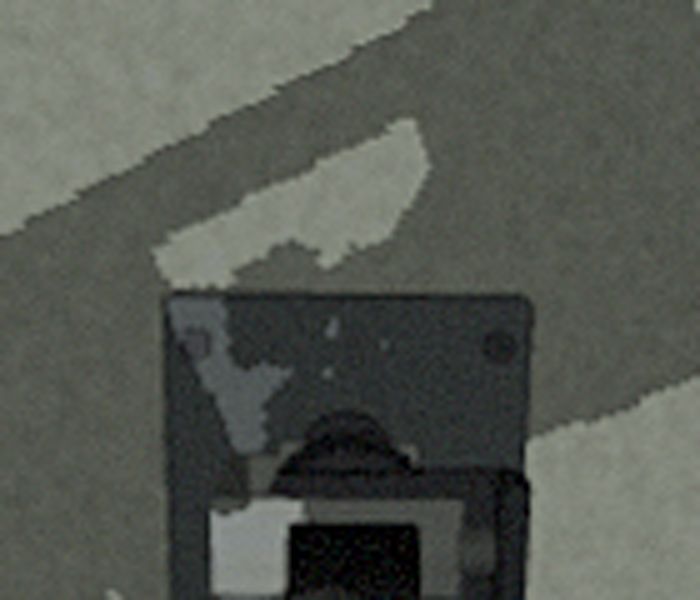

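View pics/s12.png

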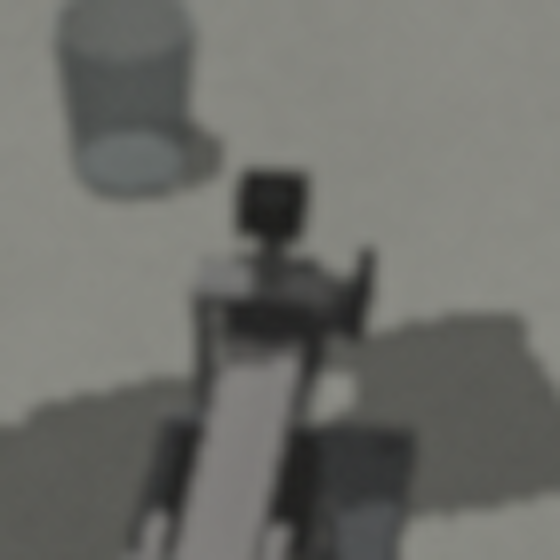

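The wrist picture shows the knob at (366,252), about 8 px right of the jaw centre line. A plate stands on the shaker +x side at (410,240), and the silver bent plate is on the −x side, which agrees with the pull direction. I'll go closer and measure the plate against the finger clearance.

```bash
python3 -m pendant '[0.0025,-0.001,-0.03,0,0,0,0.0854,0.0025,-0.001,-0.03,0,0,0,0.0854,0,0,0,0,0,0,0.0854,0,0,0,0,0,0,0.0854]'; python3 log.py
python3 - <<'E'
from fk import *
im,c=shot("wrist","w13.png",5,(180,80,330,195)); shot("side","s13.png",9,(220,130,280,185))
E
```

```text
time_s: 17.12
eef_pos: [0.6111, 0.1701, 0.219]
eef_rot: [-0.402, 0.402, -0.581, 0.583]
wrist_force: [0.5, -0.2, -0.4]
opening: 1.002
t 17.125 q [ 0.086  0.319  1.463 -0.002  1.357  0.448] p [0.6111 0.1701 0.219 ] F [ 0.5 -0.2 -0.4] op 1.002
y [ 0.003 -0.002 -1.   ] z [ 0.935 -0.354  0.003]
```

View pics/w13.png

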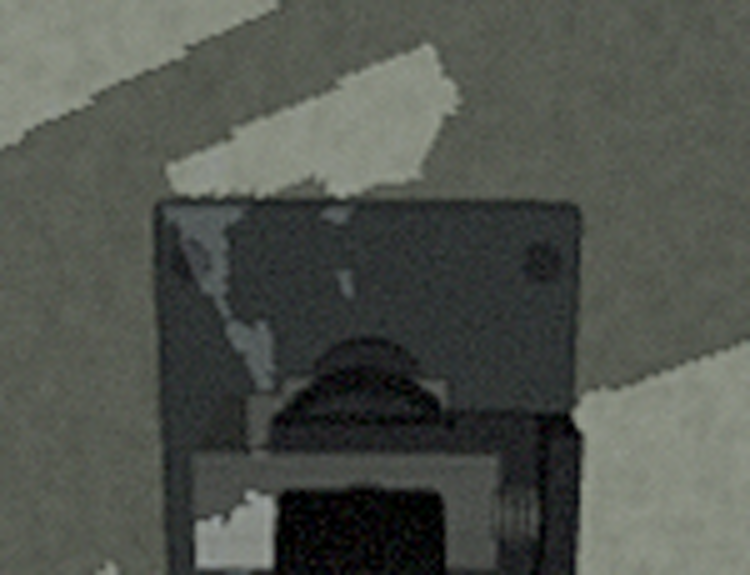

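View pics/s13.png

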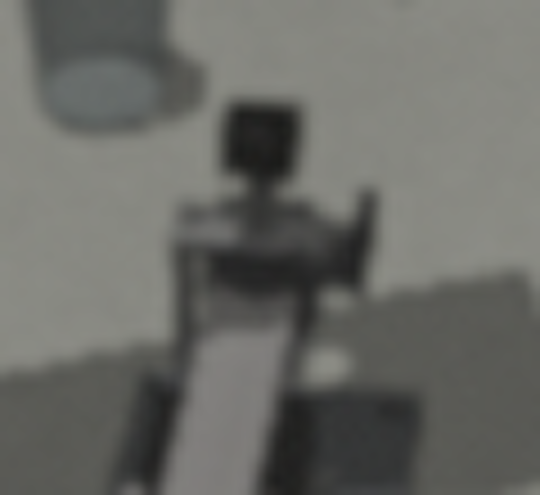

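```bash
python3 - <<'E'
from fk import *
im,c=shot("wrist","w14.png",5,(205,150,345,260))
S=cam("side"); o,v=ray(S,[260.9,151.7]); v=v[0]
for t in np.arange(1.0,1.35,.005):
    X=o+t*v; u=proj(c,[X])[0]
    if 284<u[0]<300: print(X.round(4),u.round(1))
p,T=tcp();print(p,T[:,2])
E
```

```text
[0.6357 0.1303 0.1651] [299.9 239.3]
[0.6367 0.1342 0.1621] [299.  233.3]
[0.6377 0.1381 0.1591] [298.2 227.3]
[0.6387 0.142  0.1562] [297.4 221.4]
[0.6397 0.1459 0.1532] [296.6 215.6]
[0.6408 0.1498 0.1502] [295.8 209.9]
[0.6418 0.1537 0.1473] [295.  204.3]
[0.6428 0.1576 0.1443] [294.2 198.7]
[0.6438 0.1614 0.1413] [293.4 193.2]
[0.6448 0.1653 0.1384] [292.7 187.8]
[0.6459 0.1692 0.1354] [291.9 182.5]
[0.6469 0.1731 0.1324] [291.2 177.2]
[0.6479 0.177  0.1295] [290.5 172. ]
[0.6489 0.1809 0.1265] [289.8 166.9]
[0.6499 0.1848 0.1235] [289.  161.8]
[0.6509 0.1887 0.1206] [288.3 156.9]
[0.652  0.1926 0.1176] [287.7 152. ]
[0.653  0.1965 0.1146] [287.  147.1]
[0.654  0.2004 0.1116] [286.3 142.3]
[0.655  0.2043 0.1087] [285.6 137.6]
[0.656  0.2082 0.1057] [285. 133.]
[0.6571 0.212  0.1027] [284.3 128.4]
[0.61151084 0.1708025  0.21982442] [ 0.93563977 -0.35292134  0.00497533]
```

View pics/w14.png

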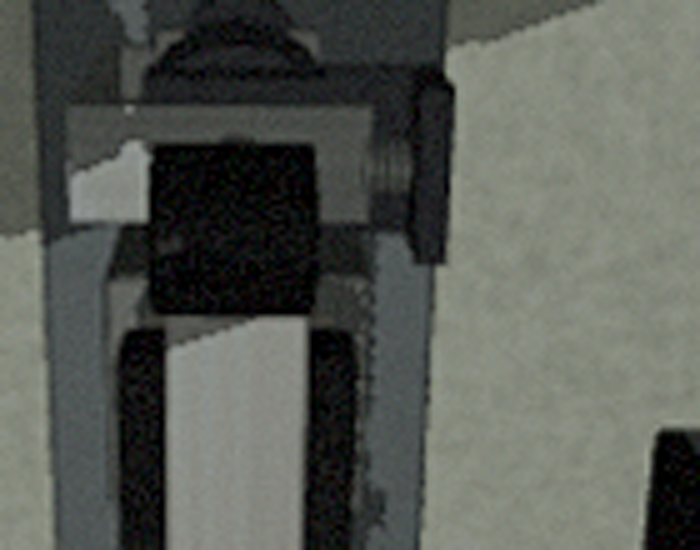

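The crop shows the knob at crop columns 150–317 (raw centre 251.7,195.8) and the standing plate at crop columns 415–455. The plate's top is at about 0.14 m, 29–35 mm from the knob. I'll approach with a narrow opening and the tips near 0.147 m.

```bash
python3 - <<'E'
from fk import *
o=ctrl.get_obs();c=cam("wrist",o);p,T=tcp(o)
X=atz(c,[[251.7,195.8]],.16)[0];print(p,X,"rel tool",(T.T@(X-p)).round(4))
# in nominal (commanded) axes
xs=np.array([.936,-.352,0]);ys=np.array([.352,.936,0]);print("along shx",(X-p)@xs,"along shy",(X-p)@ys)
S=cam("side");print("tri wrist+side",tri([c,S],[[251.7,195.8],[249,145.7]]))
q=np.array(o["q"]);kn=X
# plan lift IK
hinge=kn[:2]-.15*ys[:2]
for lat,ang,rot in [(0,0,0),(.013,0,0),(.013,.2,1),(.013,.45,1),(.013,.45,0)]:
    c2,s2=np.cos(ang),np.sin(ang)
    y=.15*c2-.06*s2; z=.1+.15*s2+.06*c2
    K=np.r_[hinge+y*ys[:2],z]-lat*xs
    Rt=R.from_rotvec(xs*ang*rot).as_matrix()@T
    t=K+Rt@[0,.015,0]
    qq,e=ik(t,Rt,q);print(lat,ang,rot,t.round(4),e.round(5),qq.round(2))
E
```

```text
[0.61151084 0.1708025  0.21982442] [0.61143738 0.17819516 0.16      ] rel tool [-0.0069  0.0598 -0.003 ]
along shx -0.002670971087603469 along shy 0.0068936770713011325
tri wrist+side (array([0.61039266, 0.17776651, 0.15806434]), [np.float64(0.0008099236641891289), np.float64(0.0008099236641892716)])
0 0 0 [0.6115 0.1782 0.145 ] 0.0 [ 0.1   0.4   1.52 -0.    1.22  0.46]
0.013 0 0 [0.5993 0.1827 0.145 ] 0.0 [ 0.11  0.37  1.55 -0.    1.22  0.47]
0.013 0.2 1 [0.5951 0.1716 0.1739] 0.0 [-0.01  0.26  1.65  0.2   1.17  0.28]
0.013 0.45 1 [0.5872 0.1504 0.2058] 0.0 [-0.18  0.16  1.76  0.48  1.18  0.01]
0.013 0.45 0 [0.5849 0.1443 0.2043] 0.0 [ 0.05  0.26  1.57 -0.    1.31  0.41]
```

Wrist and side together put the knob at (0.611, 0.178, 0.158), agreeing with the text's height. Narrowing the jaws and going down.

```bash
python3 -m pendant '[0,0.007,0,0,0,0,0.04,0,0,-0.015,0,0,0,0.04,0,0,0,0,0,0,0.04]'; python3 log.py
python3 - <<'E'
from fk import *
shot("wrist","w15.png",4,(170,80,345,230))
E
```

```text
time_s: 17.65
eef_pos: [0.6093, 0.1782, 0.2007]
eef_rot: [-0.401, 0.404, -0.581, 0.582]
wrist_force: [0.2, 0.6, -0.5]
opening: 0.467
t 17.65 q [ 0.099  0.339  1.475 -0.002  1.329  0.459] p [0.6093 0.1782 0.2007] F [ 0.2  0.6 -0.5] op 0.467
y [-0.002 -0.003 -1.   ] z [ 0.936 -0.352 -0.001]
```

View pics/w15.png

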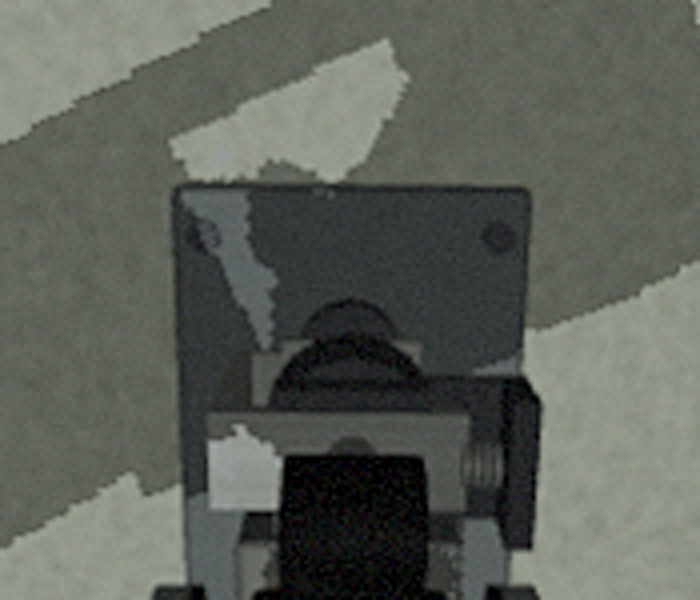

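The knob centre is at raw column 258.4 against the jaw centre 255.9, so 1.6 mm to correct. Descending.

```bash
python3 -m pendant '[0.0014,-0.0005,-0.02,0,0,0,0.04,0,0,-0.02,0,0,0,0.038,0,0,-0.015,0,0,0,0.038,0,0,0,0,0,0,0.038]'; python3 log.py
python3 - <<'E'
from fk import *
shot("wrist","w16.png",3,(130,100,380,290));shot("side","s16.png",9,(220,130,280,185))
E
```

```text
time_s: 18.2
eef_pos: [0.6106, 0.1773, 0.1455]
eef_rot: [-0.401, 0.403, -0.581, 0.582]
wrist_force: [0.0, -0.4, 0.3]
opening: 0.443
t 18.2 q [ 0.097  0.398  1.515 -0.002  1.232  0.459] p [0.6106 0.1773 0.1455] F [ 0.  -0.4  0.3] op 0.443
y [-0.002 -0.003 -1.   ] z [ 0.936 -0.353 -0.001]
```

View pics/w16.png

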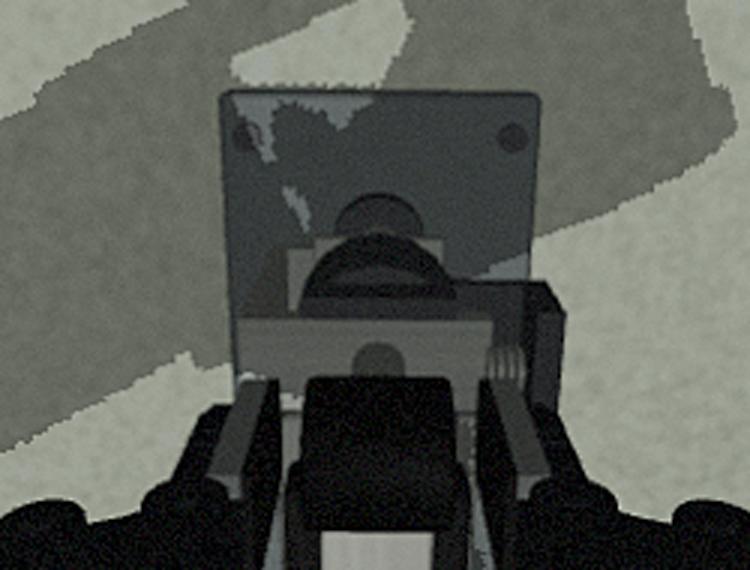

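View pics/s16.png

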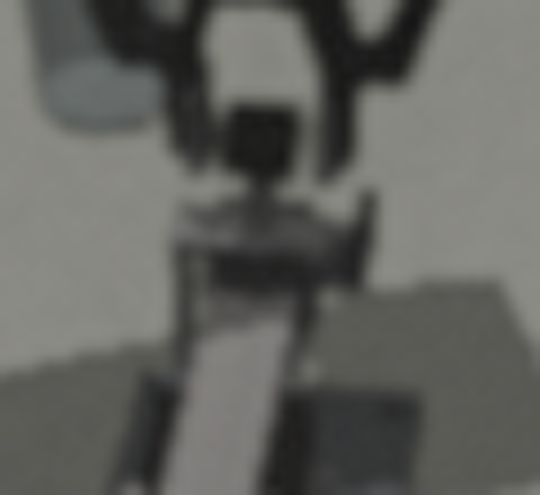

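Both fingers straddle the knob, clear of the plate. Closing.

```bash
python3 -m pendant '[0,0,-0.002,0,0,0,0.038,0,0,0,0,0,0,0,0,0,0,0,0,0,0,0,0,0,0,0,0,0,0,0,0,0,0,0,0]'; python3 log.py
python3 - <<'E'
from fk import *
shot("wrist","w17.png",3,(130,100,380,290));shot("side","s17.png",9,(220,130,280,185))
E
```

```text
time_s: 18.92
eef_pos: [0.6111, 0.1781, 0.1468]
eef_rot: [-0.402, 0.403, -0.581, 0.582]
wrist_force: [-7.2, 0.2, 4.9]
opening: 0.29
t 18.925 q [ 0.098  0.396  1.515 -0.002  1.231  0.459] p [0.6111 0.1781 0.1468] F [-7.2  0.2  4.9] op 0.29
y [ 0.    -0.001 -1.   ] z [ 0.936 -0.352  0.001]
```

View pics/w17.png

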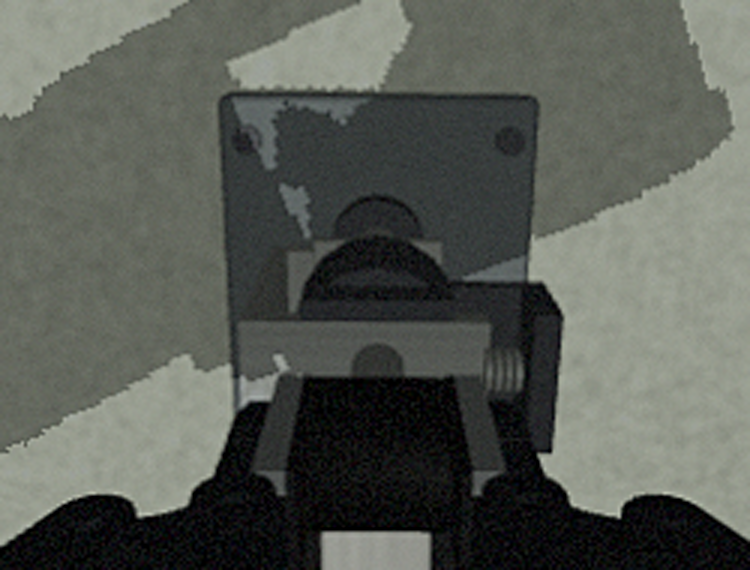

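View pics/s17.png

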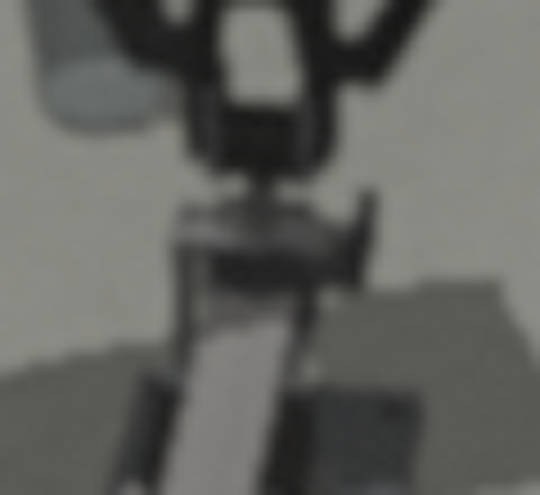

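The knob is gripped. Pulling the latch 14 mm towards shaker −x.

```bash
python3 -m pendant '[-0.0033,0.0012,0,0,0,0,0,-0.0033,0.0012,0,0,0,0,0,-0.0033,0.0012,0,0,0,0,0,-0.0033,0.0013,0,0,0,0,0,0,0,0,0,0,0,0,0,0,0,0,0,0,0]'; python3 log.py
python3 - <<'E'
from fk import *
shot("wrist","w18.png",3,(130,100,380,290));shot("side","s18.png",9,(220,130,280,185))
E
```

```text
time_s: 19.77
eef_pos: [0.6006, 0.1822, 0.1469]
eef_rot: [-0.404, 0.401, -0.58, 0.583]
wrist_force: [7.4, -0.7, -0.8]
opening: 0.295
t 19.775 q [ 0.107  0.374  1.544 -0.003  1.218  0.469] p [0.6006 0.1822 0.1469] F [ 7.4 -0.7 -0.8] op 0.295
y [ 0.006 -0.002 -1.   ] z [ 0.936 -0.353  0.007]
```

View pics/w18.png

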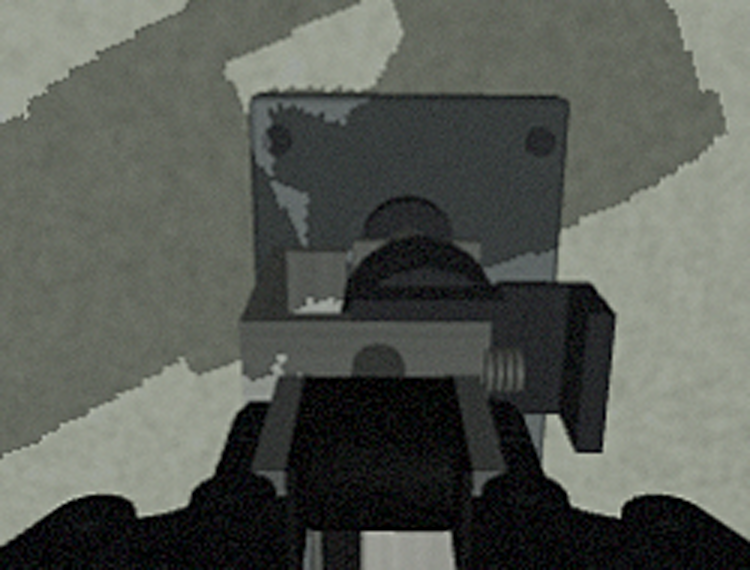

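View pics/s18.png

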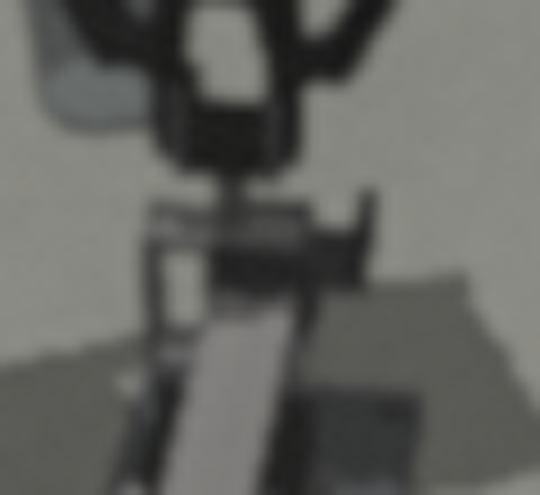

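The fixed plate moved right in the wrist picture (561→613 px, about 11 mm), so travel is just about 11 mm. I'll pull 3 mm more for margin.

```bash
python3 -m pendant '[-0.0028,0.0011,0,0,0,0,0,0,0,0,0,0,0,0,0,0,0,0,0,0,0]'; python3 log.py
python3 - <<'E'
from fk import *
shot("wrist","w19.png",3,(130,100,380,290))
E
```

```text
time_s: 20.25
eef_pos: [0.598, 0.1831, 0.1469]
eef_rot: [-0.404, 0.401, -0.58, 0.584]
wrist_force: [7.7, -0.5, -1.8]
opening: 0.291
t 20.25 q [ 0.109  0.369  1.551 -0.003  1.215  0.471] p [0.598  0.1831 0.1469] F [ 7.7 -0.5 -1.8] op 0.291
y [ 0.007 -0.002 -1.   ] z [ 0.936 -0.353  0.007]
```

View pics/w19.png

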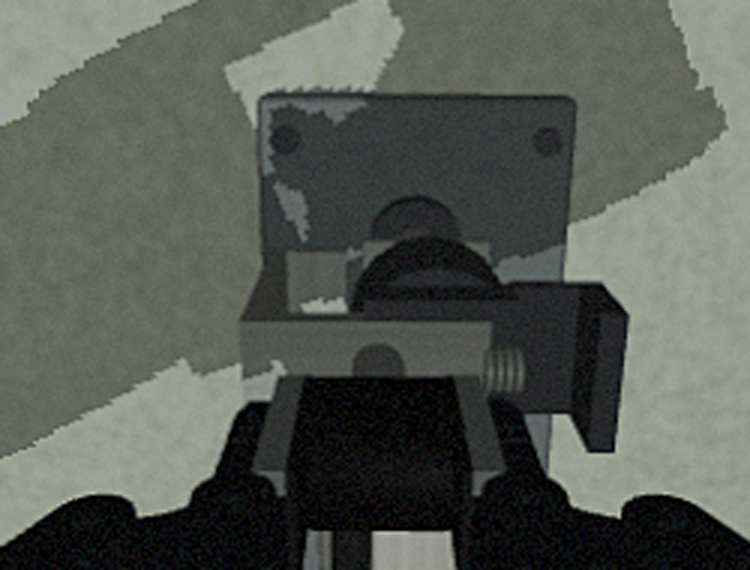

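Travel is now about 14 mm with the arm still down. Working out the lift arc about the hinge, turning the tool with the arm.

```bash
python3 - <<'E'
from fk import *
xs=np.array([.936,-.352,0]);ys=np.array([.352,.936,0]);z=np.array([0,0,1])
prev=None
for a in np.arange(0,.46,.05):
    y=.15*np.cos(a)-.06*np.sin(a);zz=.15*np.sin(a)+.06*np.cos(a)
    # TCP 13 mm below knob in tool axis
    t=(y+.013*np.sin(a))*ys+(zz-.013*np.cos(a))*z
    if prev is not None: print(round(a,2),((t-prev)*1000).round(1))
    prev=t
E
```

```text
0.05 [-0.9 -2.4  7.4]
0.1 [-1.  -2.7  7.3]
0.15 [-1.1 -3.1  7.1]
0.2 [-1.3 -3.4  7. ]
0.25 [-1.4 -3.7  6.8]
0.3 [-1.5 -4.   6.6]
0.35 [-1.6 -4.3  6.4]
0.4 [-1.7 -4.6  6.1]
0.45 [-1.8 -4.9  5.9]
```

```bash
python3 -m pendant '[-0.0009,-0.0024,0.0074,2.68,-1.01,0,0,-0.001,-0.0027,0.0073,2.68,-1.01,0,0,-0.0011,-0.0031,0.0071,2.68,-1.01,0,0,0,0,0,0,0,0,0]'; python3 log.py
python3 - <<'E'
from fk import *
shot("side","s20.png",6,(205,120,325,215))
E
```

```text
time_s: 20.8
eef_pos: [0.5954, 0.1745, 0.1695]
eef_rot: [0.446, -0.355, 0.608, -0.552]
wrist_force: [9.0, 0.1, -2.1]
opening: 0.287
t 20.8 q [0.022 0.279 1.627 0.149 1.175 0.331] p [0.5954 0.1745 0.1695] F [ 9.   0.1 -2.1] op 0.287
y [ 0.061  0.139 -0.988] z [ 0.935 -0.355  0.008]
```

View pics/s20.png

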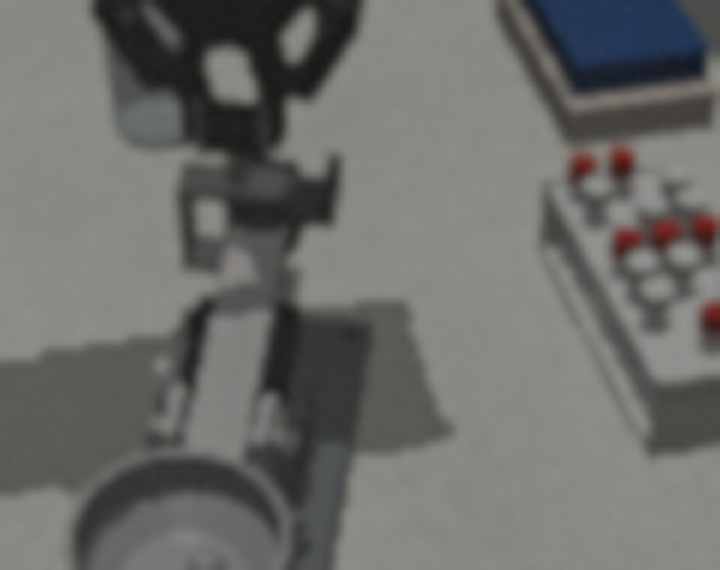

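The coupler is off the ball, with low vertical force. Continuing up to about 0.45 rad.

```bash
python3 -m pendant '[-0.0013,-0.0034,0.007,2.68,-1.01,0,0,-0.0014,-0.0037,0.0068,2.68,-1.01,0,0,-0.0015,-0.004,0.0066,2.68,-1.01,0,0,-0.0016,-0.0043,0.0064,2.68,-1.01,0,0,-0.0017,-0.0046,0.0061,2.68,-1.01,0,0,-0.0018,-0.0049,0.0059,2.68,-1.01,0,0,0,0,0,0,0,0,0,0,0,0,0,0,0,0,0,0,0,0,0,0,0]'; python3 log.py
python3 - <<'E'
from fk import *
shot("side","s21.png",5,(180,110,340,230));shot("top","t21.png",5,(170,150,330,260));shot("wrist","w21.png",1.4);shot("side","s21f.png",1.5)
E
```

```text
time_s: 21.98
eef_pos: [0.5859, 0.1498, 0.2078]
eef_rot: [0.523, -0.26, 0.655, -0.48]
wrist_force: [8.5, 0.0, -2.3]
opening: 0.293
t 21.975 q [-0.183  0.149  1.761  0.479  1.181  0.006] p [0.5859 0.1498 0.2078] F [ 8.5  0.  -2.3] op 0.293
y [ 0.161  0.404 -0.9  ] z [ 0.935 -0.356  0.007]
```

View pics/s21.png

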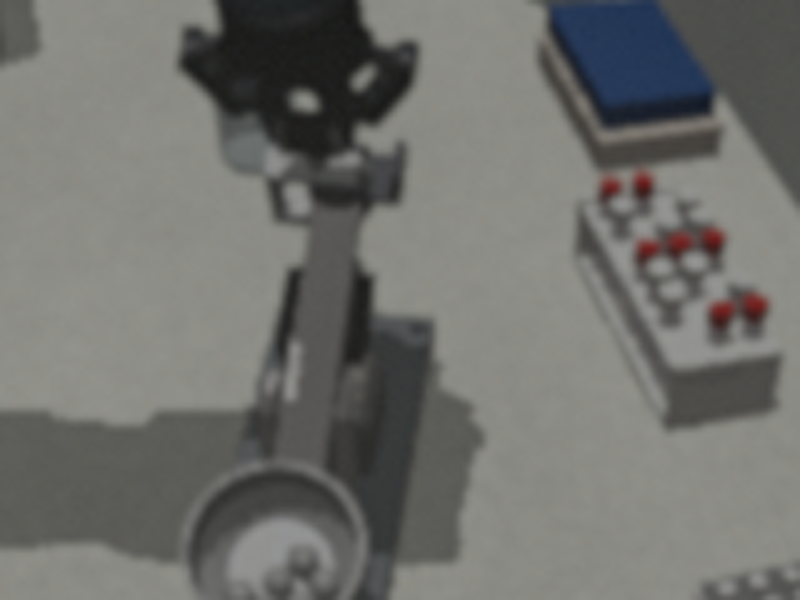

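View pics/t21.png

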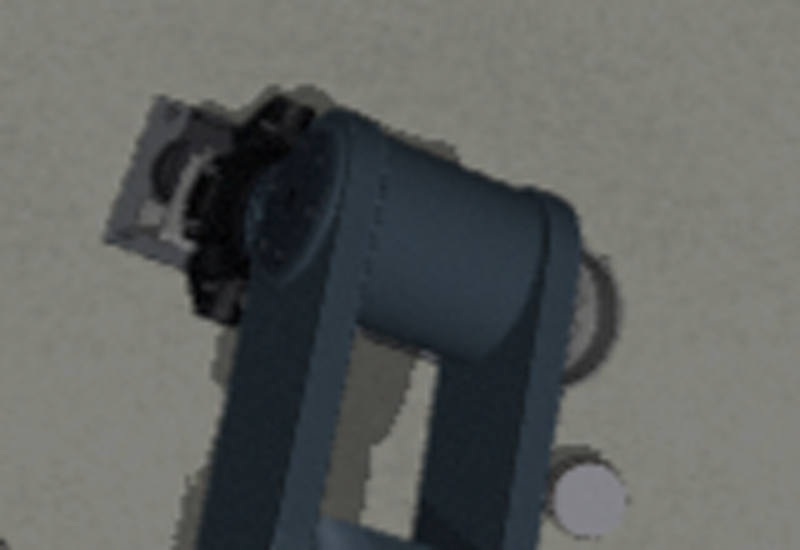

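View pics/s21f.png

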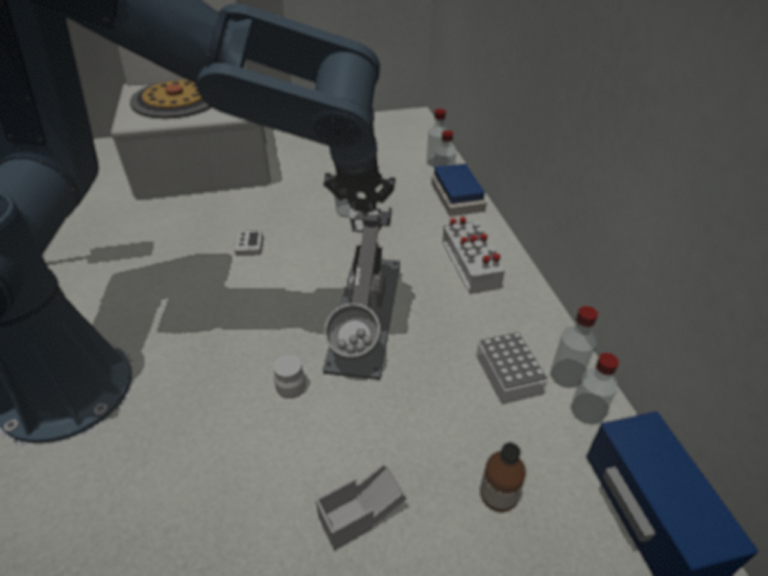

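View pics/w21.png

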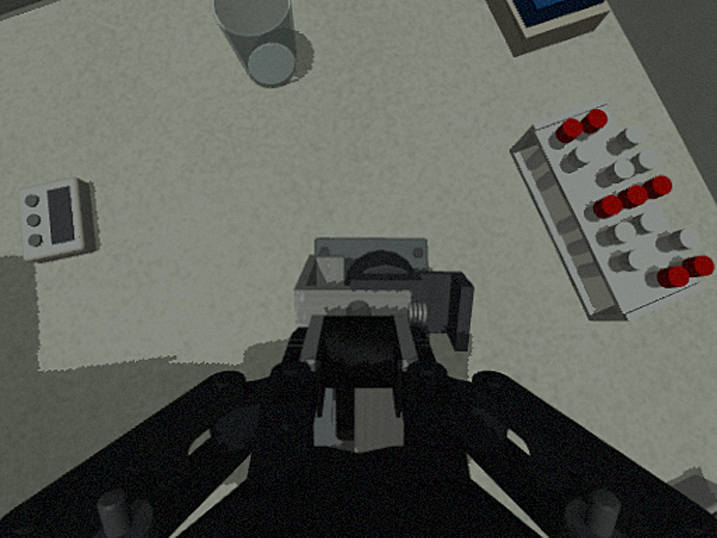

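The arm is held up with the knob between the pads, the scoop is upright and the bystanders are in place. I'll count the balls before handing in.

```bash
python3 - <<'E'
from fk import *
shot("side","s22.png",12,(210,198,262,250))
o=ctrl.get_obs();p,T=tcp(o)
K=p+T@np.array([0,-.013,0]);print("knob z",K[2],"tool tilt",np.arccos(-T[2,1]),"angle from height",np.arcsin((K[2]-.1)/.1616)-np.arctan2(.06,.15),np.abs(o["dq"]).max())
c=cam("side")
for n in ["reagent","pot","tipbox","timer","beaker","scoop_center"]:
    for s in ctrl.silhouettes(n,"side")[:1]:
        ys,xs=np.nonzero(s["mask"]);print(n,round(s["score"],2),xs.mean().round(1),ys.mean().round(1))
E
```

```text
knob z 0.21942755682127862 tool tilt 0.4498261670398558 angle from height 0.45112580973435823 0.001932473331780265
reagent 0.84 334.5 318.5
pot 0.82 192.5 251.1
tipbox 0.81 340.0 245.2
timer 0.82 165.3 161.8
beaker 0.68 238.4 337.2
scoop_center 0.63 238.2 337.0
```

View pics/s22.png

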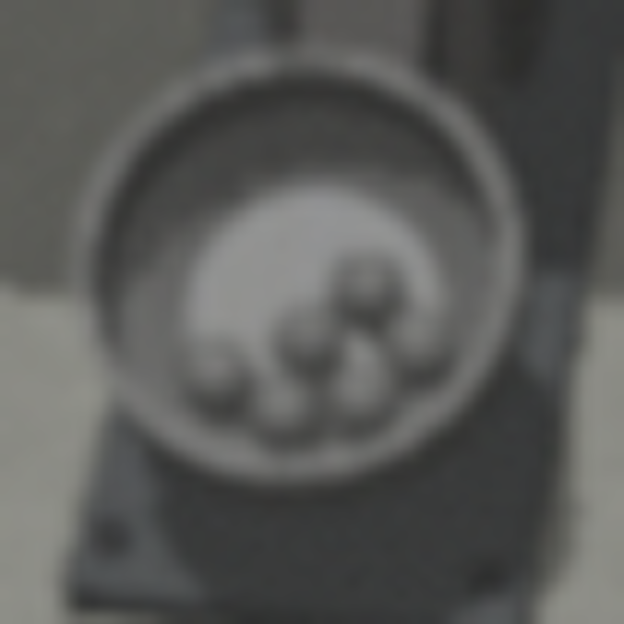

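The picture shows all six balls in the cup, at crop (215,375), (285,405), (360,395), (310,335), (365,285) and (425,345). Handing in.

```bash
python3 -c "
from bench import ctrl
print(ctrl.hand_in(), ctrl.get_obs()['time_s'])"
```

```text
the job is handed in; nothing more can be done
the job is handed in; nothing more can be done
```

I poured all six balls into the counterweight cup and stood the empty scoop back on the bench at about its old spot. I then pulled the latch about 14 mm towards shaker −x with the arm still down. The arm is now raised, with the knob still gripped, and I handed the job in at about 22 s of the 64 s allowed. No verdict came back.

**Last checks**
- **Arm angle:** 0.45 rad by both the tool tilt and the knob height. The joints were still, and the wrist read about 8.5 N sideways.
- **Balls:** the side view shows all six in the cup.
- **Scoop:** upright, empty and not touched by the fingers.
- **Bystanders:** the network found the pot, tipbox and timer within a pixel of where they started. The reagent was in place in the picture, but I had no starting side-view detection to compare it with.

**Disagreements along the way**
- **Beaker:** the final side-view detection landed on the scoop, so it says nothing about the beaker. The last wrist picture shows the beaker upright.
- **Scoop height:** my first measurement came out about 14 mm too low because I had picked inner edges. Projecting the scoop's model into two views fixed it.
- **Latch pull:** the first pull reached only about 11 mm of the 14 mm commanded, so I pulled 3 mm more before lifting.

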